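# Make room in the toppings row and add the spare tin

### The job

At the cupcake table, the spare square tin belongs in the sloping trough directly to the left of the tall tin, as seen from the robot. Slide the tins already in the row apart, without lifting any out, until there is room beside the tall tin, then take the spare tin from the table and set it gently into the gap without dropping it, so that it stands flat on the trough's floor, lined up like the others. Leave all the tins standing flat in the trough and let go, and do not disturb the round tin, cupcakes, bottle or cup.

Things in the scene. Friction and masses are not known exactly. Their poses are not given: they have to be found in the camera images.
- trough: fixed wooden trough on a box riser, floor leaning 23 deg down towards the robot, so its tins lean too. Origin: centre of its floor, 100 mm above the table; x up the slope (away from the robot), y along the row (left), z square to the floor. Inside 56 (x) by 256 mm (y): five tins and 16 mm spare. Walls square to the floor: front 30 high, back and ends 38; 8 thick, ends 10. Place and yaw vary
- tall_tin: the tall tin in the row: like the others (48 x 48 mm, same lid) but its body is 104 mm tall (116 mm in all); origin at the centre of its underside, z along its height, standing on the trough's floor with its sides parallel to the trough. It is second, third or last in the row counted from the left (+y) end
- tin_a: low tin in the trough's row: square-bodied aluminium tin, 48 x 48 mm and 80 mm tall, round wooden lid 39 mm across, 12 mm thick on top (92 mm in all), 0.2 kg; origin at the centre of its underside, z along its height. Stands in the trough, sides parallel to it; always leftmost (+y) in the row at the start. The four almost touch, with 20 to 40 mm free at each end, and slide along
- tin_b: low tin in the trough's row: square-bodied aluminium tin, 48 x 48 mm and 80 mm tall, round wooden lid 39 mm across, 12 mm thick on top (92 mm in all), 0.2 kg; origin at the centre of its underside, z along its height. Stands in the trough, sides parallel to it; place in the row varies. The four almost touch, with 20 to 40 mm free at each end, and slide along
- tin_c: low tin in the trough's row: square-bodied aluminium tin, 48 x 48 mm and 80 mm tall, round wooden lid 39 mm across, 12 mm thick on top (92 mm in all), 0.2 kg; origin at the centre of its underside, z along its height. Stands in the trough, sides parallel to it; place in the row varies. The four almost touch, with 20 to 40 mm free at each end, and slide along
- spare_tin: the spare tin, standing upright alone on the table to the right of the trough: square-bodied aluminium tin, 48 x 48 mm and 80 mm tall, round wooden lid 39 mm across, 12 mm thick on top (92 mm in all), 0.2 kg; origin at the centre of its underside, z along its height, x and y square to its faces
- round_tin: bystander: a round tin, 48 mm across and 80 mm tall with a round wooden lid 12 mm thick, on the table 110 to 130 mm beyond the spare tin; origin at the centre of its underside
- cupcake0: bystander: cupcake, 62 mm across, 58 mm tall, on the table, in front of the trough; origin at the centre of its underside
- cupcake1: bystander: cupcake, 62 mm across, 58 mm tall, on the table, behind the trough; origin at the centre of its underside
- cupcake2: bystander: cupcake, 62 mm across, 58 mm tall, on the table, behind the trough; origin at the centre of its underside
- juice: bystander: closed juice bottle, 54 mm across, 130 mm tall, on the table behind and right of the trough; origin at the centre of its underside
- cup: bystander: empty paper cup, 72 mm across the rim, 90 mm tall, on the table left of the trough; origin at the centre of its underside
Things that resemble listed ones, but are neither listed nor needed, are in the scene too. Leave any green look-alike of the tin_c alone. Leave any yellow look-alike of the tall_tin alone.

How it is judged:
By the outcome, as a careful person would: the job done as asked, in the order asked, and still so for the second after the job is handed in, with the robot touching nothing.
It also fails if it takes over 67 s, if anything falls off the work surface, if the arm or the gripper's body presses on something with over 40 N, if the wrist force passes 120 N, or if a joint passes its speed limit or range.

### The arm

A 6-joint arm with a two-finger parallel gripper is mounted at the origin on the work surface. World frame = base frame: x ahead of the robot, y to its left, z up, the work surface at z = 0. Lengths are in mm, angles in rad, forces in N, time in s.
With the tool pointing down it reaches from about 350 to 975 mm from the base axis. Payload 17.4 kg.
Tool frame: the origin (TCP) lies between the finger pads; the fingertips stand 14 mm ahead of it and the grasp point (between the pads) lies 5 mm behind it; z points along the fingers, y is the direction in which the jaws open and shut (so a half turn about z gives the same grasp; the last joint's range is limited). The gripper opens to 85 mm and grips with 20 to 120 N. Pads are 22 mm wide; open, the fingers measure 114 mm over their backs; the gripper's body (76 mm by 85 mm) begins 54 mm behind the grasp point. The pads swing forward as they close: fully open they stand 13 mm farther back than shut.
Start: joints at [-1.211, 0.116, 1.442, -0, 1.584, -0.038], TCP at [261.48, -622.303, 245.303] pointing down, gripper open.
Joint ranges: [-2.83, 2.83], [-0.83, 2.19], [0.07, 2.5], [-1.14, 4.28], [0.01, 3], [-2.97, 2.97]. Speed limits (rad/s): [1.89, 1.89, 2.22, 3.14, 3.14, 3.14].

### API

Orientations are given as [roll, pitch, yaw] about the fixed x, y, z axes, in that order (R = Rz(yaw) Ry(pitch) Rx(roll)).
In Python, from plant import status, vision, job gives the robot as it stands. The module is installed in compiled form; this text tells all that it offers.
- The arm moves only by the tool send_rows, never from a script. Its argument "moves" is one flat list of numbers, 7 for each row, row after row: the finger opening in mm, from 0 to 85.4, then the shift along the tool's x, y, z in mm, then the turn, a rotation vector about the tool's x, y, z in degrees. In form: [jaw, x, y, z, ax, ay, az, jaw, x, y, z, ax, ay, az, ...]. A call has 1 to 20 rows; each row is the pose to reach, as a shift and turn from the pose measured when the call began, along the tool's axes at that moment; what a row does not reach only later rows make up. A row lasts 1/10 s, in which the tool goes at most 50 mm and 8.59 degrees, less where a joint would pass 70% of its speed; a pose out of reach is approached as far as the arm can. A call with a gripper value outside its range is refused whole. The fingers move at their own pace and stop on an object; "newtons" is the grip in N (left out, the last holds). Time passes only in rows, so rows that repeat a pose let the fingers close. It gives the time, the measured TCP pose, the force and the opening at its end, in the units of the state.
- status.state(): the state, without advancing time (a new reading comes with each control period).
- vision.capture(name): name is "scene" or "top"; returns the picture (384x512x3 uint8, red, green, blue); there is no depth.
- vision.camera_params(name): a dict with "intrinsics" (3x3 intrinsics, pixels), "rvec" (rotation vector, rad) and "tvec" (3), from world to camera coordinates, as OpenCV has them. Camera axes: x right, y down, z forward; pixel columns grow to the right and rows downward; lengths in mm; the calibration is good to about 2 mm. A picture is of the moment at which its call begins. camera_params takes no time and is no camera call.
- job.close_job(): hands the job in, once; it reports no verdict.
The state is a dict: "time_s": time; "joint_pos": joint angles; "dq": joint speeds; "effort": joint torques, N m; "tcp_pos": TCP position; "tcp_rot": TCP orientation; "force": force on the tool from outside, world axes, zero at the start; "moment": the same for the moment, N m; "opening": finger opening in mm.
Only numpy, scipy, OpenCV 4.12 (cv2) and the standard library are available. Lean on these libraries where they do the work, as an engineer would, in place of code of your own. Each camera call takes 0.05 s, during which the arm holds its last target.

## Working session

There is one attempt and no reset: what is moved stays moved. The work goes in short steps, Python scripts to look and compute and a tool call to move; the robot and the scene stay as the last step left them, time stands still between calls to the robot, and variables do not carry over. Pictures are saved under pics/ and viewed, and the job is handed in when it is done.

Besides the shell and the picture viewer there is one more tool, called after "Emit:" by a JSON object that holds its "fn" and its "kwargs", one argument or row to a line. send_rows: Moves the arm, as the interface text tells. Its arguments: {"type":"object","properties":{"moves":{"type":"array","items":{"type":"number"}},"newtons":{"type":"number"}},"required":["moves"]}

```bash
mkdir -p pics; cat > h.py <<'E'
import numpy as np, cv2
from plant import status, vision, job
def cam(n):
    p=vision.camera_params(n); K=np.array(p["intrinsics"],float); R=cv2.Rodrigues(np.array(p["rvec"],float))[0]; t=np.array(p["tvec"],float).ravel()
    return K,R,t
def proj(n,P):
    K,R,t=cam(n); q=(K@(R@np.atleast_2d(P).T+t[:,None])); return (q[:2]/q[2]).T
def ray(n,uv):
    K,R,t=cam(n); d=R.T@np.linalg.inv(K)@np.array([uv[0],uv[1],1.]); return -R.T@t, d/np.linalg.norm(d)
def onz(n,uv,z):
    c,d=ray(n,uv); return c+d*(z-c[2])/d[2]
def onplane(n,uv,p0,nn):
    c,d=ray(n,uv); return c+d*(np.dot(p0-c,nn)/np.dot(d,nn))
def save(n,name,crop=None,s=1):
    im=vision.capture(n); np.save('pics/'+name+'.npy',im); show(im,name,crop,s); return im
def show(im,name,crop=None,s=1):
    if crop: im=im[crop[1]:crop[3],crop[0]:crop[2]]
    cv2.imwrite('pics/'+name+'.png',cv2.resize(im[:,:,::-1],None,fx=s,fy=s,interpolation=cv2.INTER_CUBIC))
E
python3 - <<'E'
from h import *
save('scene','s0',s=1.5); save('top','t0',s=1.5)
for n in('scene','top'):
    K,R,t=cam(n); print(n,K.round(1).tolist(),(-R.T@t).round(0),R.round(2).tolist())
s=status.state(); print(s)
E
```

```text
scene [[494.7, 0.0, 256.4], [0.0, 494.7, 190.1], [0.0, 0.0, 1.0]] [1314. -617. 1198.] [[0.61, 0.79, 0.02], [0.61, -0.46, -0.65], [-0.5, 0.41, -0.76]]
top [[405.2, 0.0, 258.8], [0.0, 405.2, 193.3], [0.0, 0.0, 1.0]] [ 444.  -15. 1163.] [[-0.01, -1.0, -0.03], [-0.99, 0.01, -0.13], [0.13, 0.02, -0.99]]
{'time_s': 0.1, 'joint_pos': array([-1.21077719e+00,  1.16424172e-01,  1.44218166e+00,  1.24833990e-05,
        1.58400194e+00, -3.77712985e-02]), 'dq': array([-0.00134615, -0.00185283, -0.00369774, -0.00028919, -0.00025796,
       -0.000807  ]), 'effort': array([ 8.65309062e-05, -7.33674073e+01, -6.33786678e+01,  2.26494689e-05,
        5.31535596e-03,  4.63689264e-05]), 'tcp_pos': array([ 261.44215206, -622.14749893,  244.65576453]), 'tcp_rot': array([-3.14057873e+00, -5.08068265e-05,  3.97790568e-01]), 'force': array([-0.01233115, -0.15406561, -0.62704406]), 'moment': array([-0.01227428, -0.06758872,  0.02686864]), 'opening': 85.3403800141141}
```

```bash
ls pics
```

```text
s0.npy
s0.png
t0.npy
t0.png
```

View pics/s0.png

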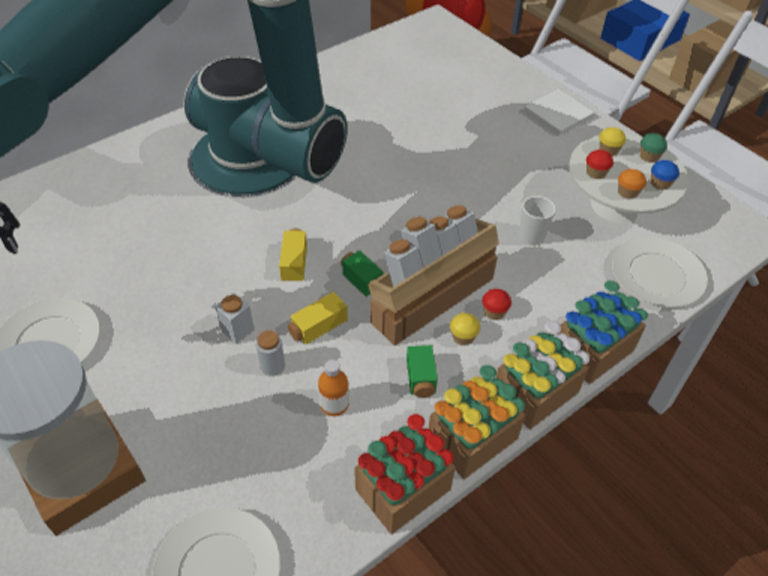

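View pics/t0.png

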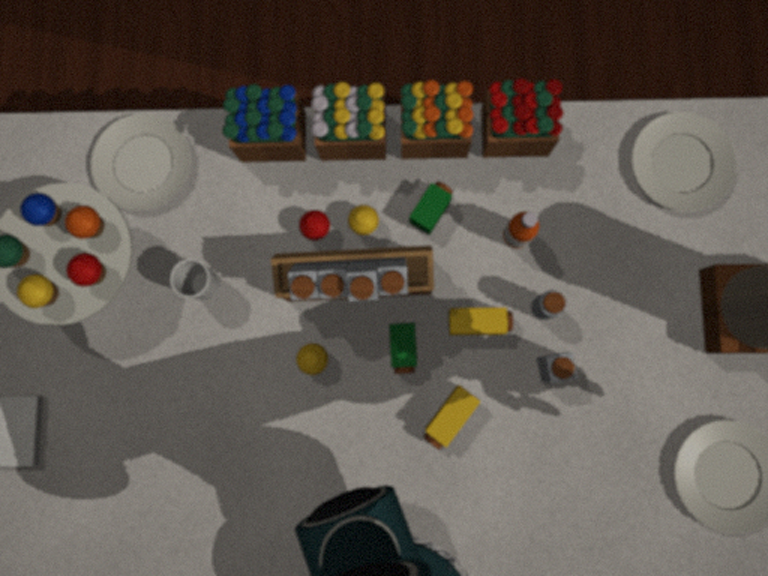

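```bash
python3 - <<'E'
from h import *
a=np.load('pics/s0.npy');b=np.load('pics/t0.npy')
show(a,'s0z',(235,125,345,235),7)
show(b,'t0z',(170,155,300,215),6)
show(a,'s0q',(130,180,200,255),8)
show(b,'t0q',(340,180,410,270),6)
E
```

```text
(no output)
```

View pics/s0z.png

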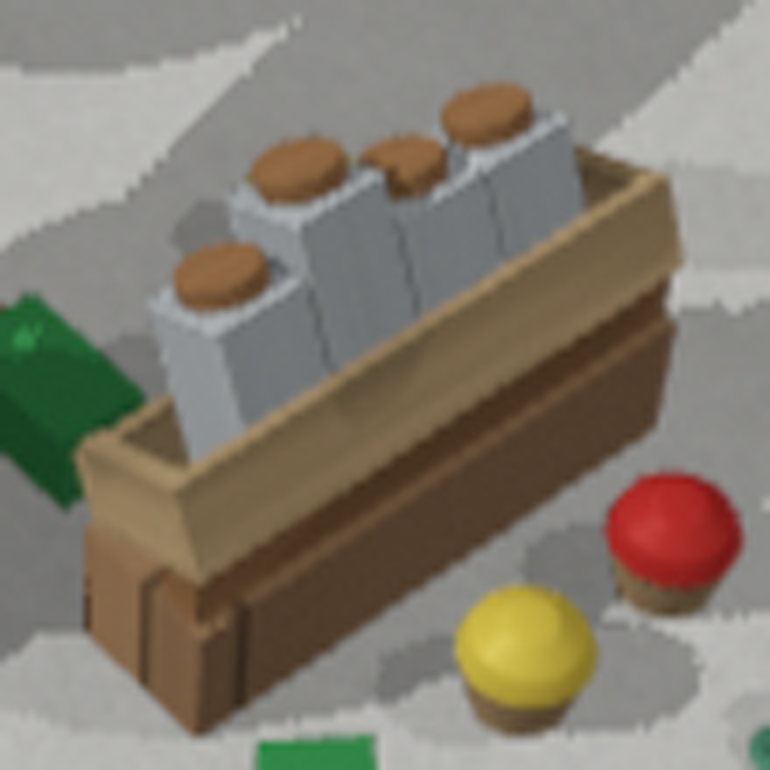

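View pics/t0z.png

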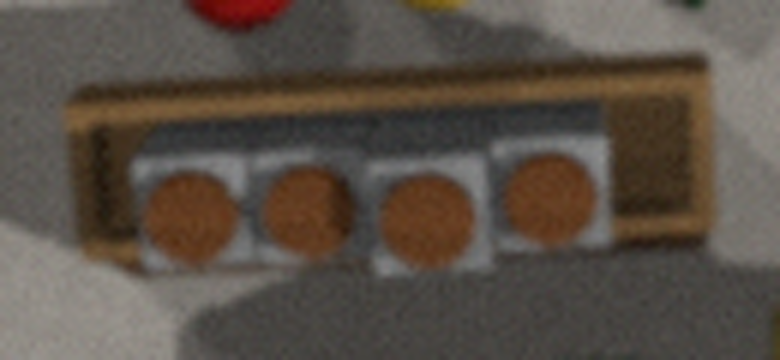

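View pics/s0q.png

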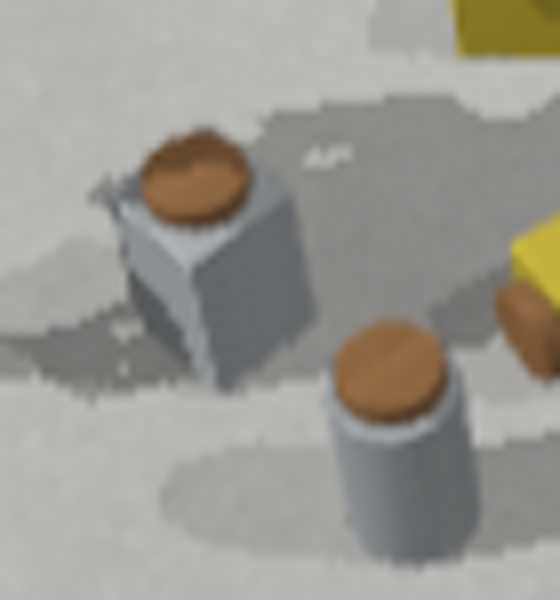

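View pics/t0q.png

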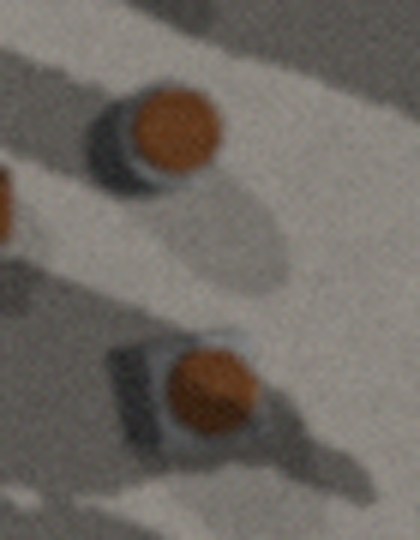

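```bash
cat > m.py <<'E'
from h import *
def lids(im,n):
    hsv=cv2.cvtColor(im,cv2.COLOR_RGB2HSV)
    m=cv2.inRange(hsv,(3,110,40),(18,255,230))
    c,l,st,ce=cv2.connectedComponentsWithStats(m)
    return [(st[i][4],ce[i].round(1).tolist(),st[i][:4].tolist()) for i in range(1,c) if 40<st[i][4]<450]
E
python3 - <<'E'
from m import *
from scipy.optimize import least_squares
for n,f in(('scene','s0'),('top','t0')):
    print(n)
    for r in lids(np.load(f'pics/{f}.npy'),n): print(r)
z=lambda u,v,s,ox,oy:[(u+.5)/s-.5+ox,(v+.5)/s-.5+oy]
S=[((36,-138,38),z(182,492,7,235,125)),((36,138,38),z(668,180,7,235,125))]
T=[((36,-138,38),z(711,60,6,170,155)),((36,138,38),z(68,98,6,170,155)),((28,-128,38),z(690,97,6,170,155)),((28,128,38),z(92,125,6,170,155))]
a=np.radians(23)
def Rt(y): 
    c,s=np.cos(y),np.sin(y); return np.array([[c,-s,0],[s,c,0],[0,0,1]])@np.array([[np.cos(a),0,-np.sin(a)],[0,1,0],[np.sin(a),0,np.cos(a)]])
def P(q,l): return np.array([q[0],q[1],100])+Rt(q[2])@np.array(l)
def f(q):
    r=[]
    for n,L in(('scene',S),('top',T)):
        for l,uv in L: r+=list(proj(n,P(q,l))[0]-uv)
    return r
o=least_squares(f,[600,0,0]); print(o.x,np.degrees(o.x[2]),np.round(o.fun,1))
E
```

```text
scene
(np.int32(176), [386.5, 31.3], [363, 18, 59, 34])
(np.int32(64), [463.2, 78.9], [455, 74, 18, 12])
(np.int32(224), [421.1, 119.9], [412, 113, 19, 15])
(np.int32(80), [303.9, 141.0], [298, 137, 13, 9])
(np.int32(91), [277.1, 148.9], [271, 145, 13, 9])
(np.int32(62), [292.7, 148.0], [287, 145, 11, 8])
(np.int32(92), [266.0, 164.0], [260, 160, 13, 9])
(np.int32(112), [153.9, 202.2], [148, 197, 13, 11])
(np.int32(67), [196.3, 220.6], [192, 215, 9, 12])
(np.int32(128), [178.2, 226.3], [172, 221, 13, 12])
(np.int32(286), [221.7, 256.6], [212, 247, 20, 19])
(np.int32(101), [282.5, 259.5], [276, 255, 14, 10])
(np.int32(275), [324.4, 267.4], [309, 254, 30, 27])
top
(np.int32(97), [138.1, 10.2], [133, 0, 12, 22])
(np.int32(276), [353.1, 29.6], [347, 0, 15, 61])
(np.int32(132), [485.6, 42.2], [474, 27, 21, 32])
(np.int32(85), [508.0, 49.6], [503, 36, 9, 26])
(np.int32(67), [465.4, 55.3], [461, 45, 11, 20])
(np.int32(427), [55.4, 147.9], [43, 137, 26, 22])
(np.int32(234), [347.8, 152.6], [339, 142, 21, 19])
(np.int32(255), [483.5, 184.6], [475, 177, 28, 27])
(np.int32(172), [261.1, 187.8], [254, 181, 15, 15])
(np.int32(172), [221.1, 189.8], [214, 183, 15, 15])
(np.int32(172), [201.3, 190.8], [194, 184, 16, 15])
(np.int32(173), [240.8, 191.5], [234, 185, 15, 15])
(np.int32(145), [368.9, 201.2], [362, 195, 14, 14])
(np.int32(299), [488.4, 226.8], [479, 208, 33, 27])
(np.int32(150), [375.0, 244.8], [368, 239, 15, 13])
[6.22232569e+02 7.08757501e+01 3.97656810e-02] 2.2784056894339004 [-0.9  1.4  0.1  0.7  0.1  1.5 -0.8  1.1 -0.2 -1.3 -0.5 -0.6]
```

```bash
cat > g.py <<'E'
from m import *
from scipy.optimize import least_squares
a=np.radians(23)
def Rt(y): 
    c,s=np.cos(y),np.sin(y); return np.array([[c,-s,0],[s,c,0],[0,0,1]])@np.array([[np.cos(a),0,-np.sin(a)],[0,1,0],[np.sin(a),0,np.cos(a)]])
def P(q,l): return np.array([q[0],q[1],100])+Rt(q[2])@np.array(l)
def tri(u1,u2):
    (c1,d1),(c2,d2)=ray('scene',u1),ray('top',u2)
    M=np.array([d1,-d2]).T; s=np.linalg.lstsq(M,c2-c1,rcond=None)[0]
    p1,p2=c1+s[0]*d1,c2+s[1]*d2; return (p1+p2)/2,np.linalg.norm(p1-p2)
E
python3 - <<'E'
from g import *
z=lambda u,v,s,ox,oy:[(u+.5)/s-.5+ox,(v+.5)/s-.5+oy]
S=[((36,-138,38),z(182,492,7,235,125)),((36,138,38),z(668,180,7,235,125))]
T=[((36,-138,38),z(711,74,6,170,155)),((36,138,38),z(68,103,6,170,155)),((28,-128,38),z(690,97,6,170,155)),((28,128,38),z(92,125,6,170,155))]
def f(q):
    r=[]
    for n,L in(('scene',S),('top',T)):
        for l,uv in L: r+=list(proj(n,P(q,l))[0]-uv)
    return r
o=least_squares(f,[600,0,0]); print(o.x,np.degrees(o.x[2]),np.round(o.fun,1))
q=o.x
for u1,u2,nm,h in [((303.9,141),(201.3,190.8),'a',86),((292.7,148),(221.1,189.8),'2',86),((277.1,148.9),(240.8,191.5),'tall',110),((266,164),(261.1,187.8),'4',86)]:
    p,e=tri(u1,u2); loc=Rt(q[2]).T@(p-[q[0],q[1],100])
    R=Rt(q[2]); 
    l2=[R.T@(onplane(n,u,P(q,(0,0,h+3)),R[:,2])-[q[0],q[1],100]) for n,u in(('scene',u1),('top',u2))]
    print(nm,p.round(1),round(e,1),loc.round(1),[x.round(1) for x in l2])
p,e=tri((153.9,202.2),(375,244.8)); print('spare',p,e, onz('scene',(153.9,202.2),89),onz('top',(375,244.8),89))
p,e=tri((178.2,226.3),(368.9,201.2)); print('round',p,e)
for k,v in dict(plyel=(480/1.5,321/1.5),green=(403/1.5,347/1.5),ball=(312/1.5,359/1.5),yel2=(452/1.5,417/1.5)).items(): print(k,onz('top',v,25).round(0))
# overlay
for n,f0,c,s in(('scene','s0',(235,125,345,235),7),('top','t0',(170,155,300,215),6)):
    im=cv2.resize(np.load(f'pics/{f0}.npy')[c[1]:c[3],c[0]:c[2]],None,fx=s,fy=s,interpolation=cv2.INTER_CUBIC)
    def L(pts,col):
        uv=(proj(n,[P(q,l) for l in pts])-[c[0],c[1]]+.5)*s-.5
        cv2.polylines(im,[uv.round().astype(np.int32)],True,col,1)
    L([(36,138,38),(36,-138,38),(28,-138,38),(28,138,38)],(255,0,0)); L([(-36,138,30),(-36,-138,30),(-28,-138,30),(-28,138,30)],(0,255,0))
    L([(36,128,38),(36,-128,38),(-36,-128,38),(-36,128,38)],(0,0,255))
    cv2.imwrite(f'pics/ov_{n}.png',im[:,:,::-1])
E
```

```text
[6.20678176e+02 7.10833989e+01 3.43106175e-02] 1.9658535731563485 [-1.4  0.9 -0.   0.6  0.1  0.1 -0.8  0.6 -0.2 -0.5 -0.6 -0.2]
a [580.9 149.  183.8] 0.2 [-1.4 79.2 91.6] [array([-5.7, 82.3, 89. ]), array([-2.1, 79.7, 89. ])]
2 [583.4 101.5 185. ] 2.8 [-0.2 31.6 92.4] [array([-4.5, 36.4, 89. ]), array([-1.9, 30.9, 89. ])]
tall [574.8  50.7 205.3] 0.2 [ -1.7 -18.8 115.1] [array([ -5.2, -16.6, 113. ]), array([ -2.2, -18.6, 113. ])]
4 [586.2   2.4 183.6] 0.4 [ -1.2 -67.5  91.3] [array([ -5.1, -65.3,  89. ]), array([ -1.7, -67.3,  89. ])]
spare [ 445.2646513  -290.90062221   92.39737629] 0.7313669866011212 [ 442.32954905 -290.16866862   89.        ] [ 445.47473912 -291.46282568   89.        ]
round [ 559.41522405 -280.64937196   92.22690487] 1.372522636876855
plyel [ 533. -159.   25.]
green [486. -14.  25.]
ball [466. 156.  25.]
yel2 [ 357. -102.   25.]
```

View pics/ov_scene.png

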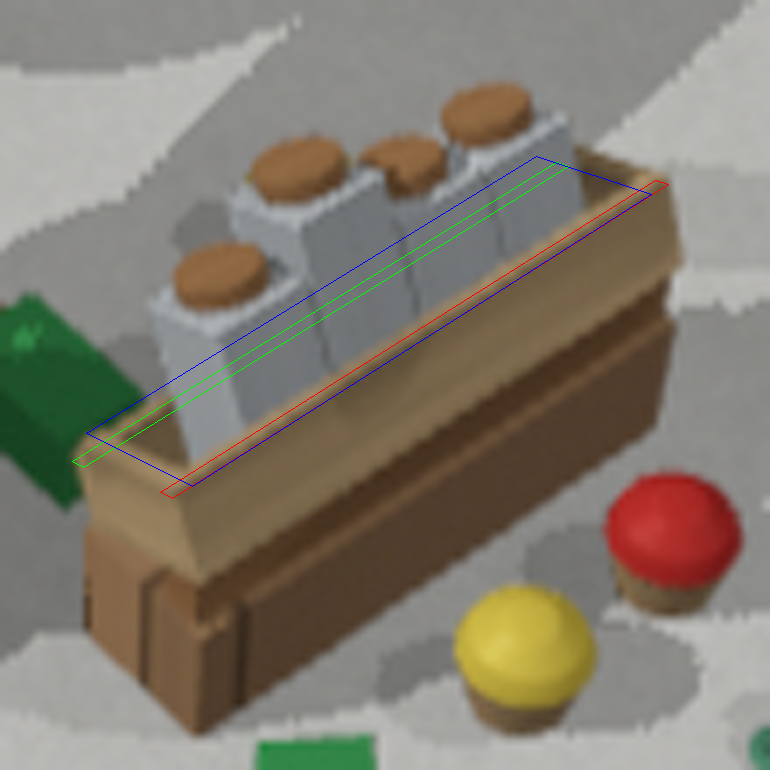

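View pics/ov_top.png

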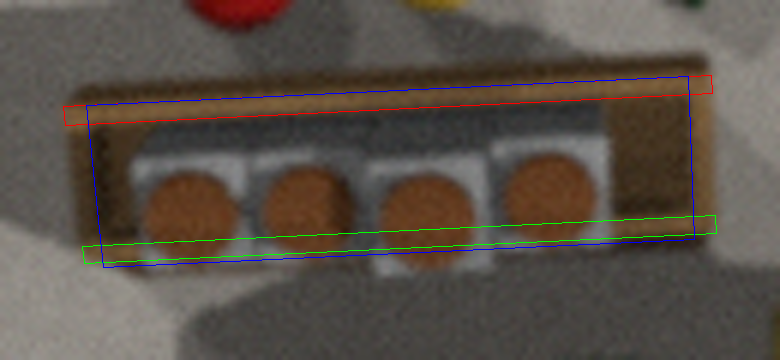

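```bash
python3 - <<'E'
from g import *
z=lambda u,v,s,ox,oy:[(u+.5)/s-.5+ox,(v+.5)/s-.5+oy]
for k,(u,v),h in [('topleft',(112,203),80),('topnear',(190,271),80),('topright',(288,185),80),('botnear',(222,390),0),('botright',(316,308),0)]:
    print(k,onz('scene',z(u,v,8,130,180),h).round(1))
b=np.load('pics/t0.npy'); show(b,'t0q2',(352,228,392,262),16)
a=np.load('pics/s0.npy'); show(a,'s0q2',(138,190,176,232),16)
E
```

```text
topleft [ 426.2 -316.2   80. ]
topnear [ 469.8 -309.6   80. ]
topright [ 457.1 -261.7   80. ]
botnear [ 464.9 -306.3    0. ]
botright [ 453.3 -258.7    0. ]
```

View pics/t0q2.png

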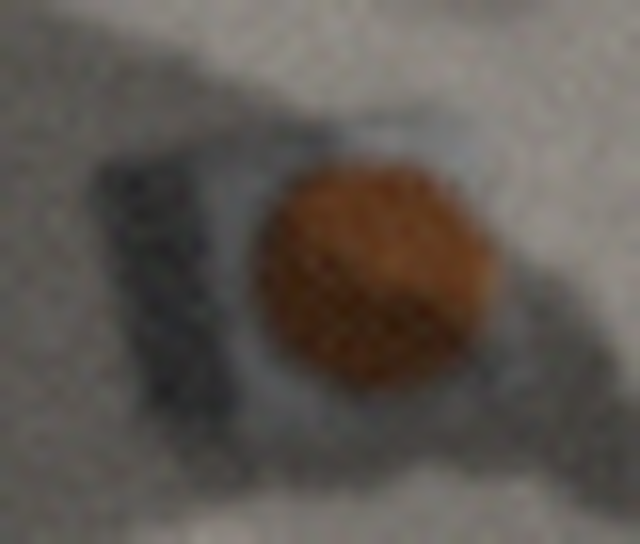

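View pics/s0q2.png

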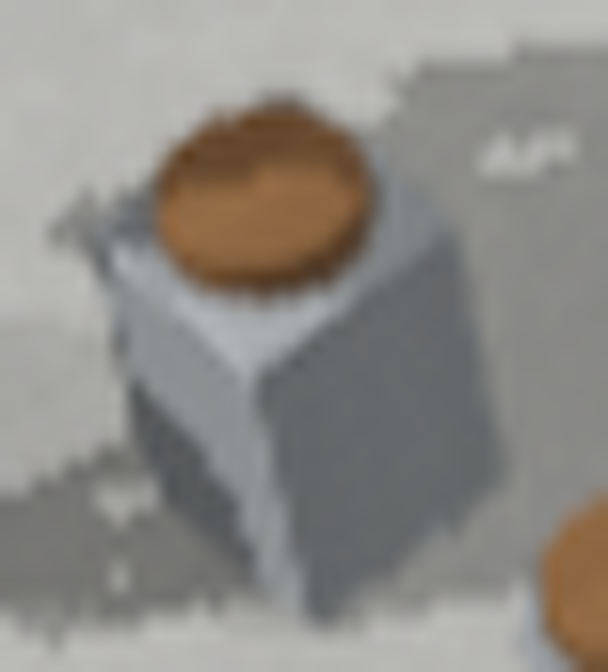

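```bash
cat >> g.py <<'E'
from scipy.spatial.transform import Rotation as Ro
q=np.array([620.7,71.1,0.0345])
RT=Rt(q[2]); RTOOL=np.array([RT[:,1],RT[:,0],-RT[:,2]]).T
def rel(p,R):
    s=status.state(); R0=Ro.from_euler('xyz',s['tcp_rot']).as_matrix()
    return (R0.T@(np.array(p)-s['tcp_pos'])).round(1), np.degrees(Ro.from_matrix(R0.T@R).as_rotvec()).round(1)
def loc():
    s=status.state(); R0=Ro.from_euler('xyz',s['tcp_rot']).as_matrix()
    return (RT.T@(s['tcp_pos']-[q[0],q[1],100])).round(1), np.degrees(Ro.from_matrix(RTOOL.T@R0).as_rotvec()).round(2), s['opening'], (RT.T@s['force']).round(1), s['time_s']
E
python3 - <<'E'
from g import *
print(rel(P(q,(-3,31,210)),RTOOL), P(q,(-3,31,210)),P(q,(-3,31,65)))
E
```

```text
(array([ 531.5, -559.1,  -46.9]), array([-20.2,  13.8, -68.2])) [534.86613116  99.15601411 292.13382584] [591.48843072 101.11025885 158.66062209]
```

Emit:
{"fn": "send_rows", "kwargs": {
  "moves": [85, 531.5, -559.1, -46.9, -20.2, 13.8, -68.2, 85, 531.5, -559.1, -46.9, -20.2, 13.8, -68.2, 85, 531.5, -559.1, -46.9, -20.2, 13.8, -68.2, 85, 531.5, -559.1, -46.9, -20.2, 13.8, -68.2, 85, 531.5, -559.1, -46.9, -20.2, 13.8, -68.2, 85, 531.5, -559.1, -46.9, -20.2, 13.8, -68.2, 85, 531.5, -559.1, -46.9, -20.2, 13.8, -68.2, 85, 531.5, -559.1, -46.9, -20.2, 13.8, -68.2, 85, 531.5, -559.1, -46.9, -20.2, 13.8, -68.2, 85, 531.5, -559.1, -46.9, -20.2, 13.8, -68.2, 85, 531.5, -559.1, -46.9, -20.2, 13.8, -68.2, 85, 531.5, -559.1, -46.9, -20.2, 13.8, -68.2, 85, 531.5, -559.1, -46.9, -20.2, 13.8, -68.2, 85, 531.5, -559.1, -46.9, -20.2, 13.8, -68.2, 85, 531.5, -559.1, -46.9, -20.2, 13.8, -68.2, 85, 531.5, -559.1, -46.9, -20.2, 13.8, -68.2, 85, 531.5, -559.1, -46.9, -20.2, 13.8, -68.2, 85, 531.5, -559.1, -46.9, -20.2, 13.8, -68.2, 85, 531.5, -559.1, -46.9, -20.2, 13.8, -68.2, 85, 531.5, -559.1, -46.9, -20.2, 13.8, -68.2],
  "newtons": 20
}}

```text
time_s: 2.1
tcp_pos: [534.7, 98.1, 292.2]
tcp_rot: [2.74, 0.001, 1.603]
force: [-0.1, 0.3, -0.6]
opening: 85.0
```

```bash
python3 - <<'E'
from g import *
print(loc()); print(rel(P(q,(-3,31,65)),RTOOL))
E
```

```text
(array([ -3.2,  29.9, 210.2]), array([-0.02, -0.08,  0.08]), 85.00870163237047, array([-0.3,  0.3, -0.5]), 2.1)
(array([1.300e+00, 1.000e-01, 1.452e+02]), array([ 0. ,  0.1, -0.1]))
```

Emit:
{"fn": "send_rows", "kwargs": {
  "moves": [85, 1.3, 0, 30, 0, 0, 0, 85, 1.3, 0, 60, 0, 0, 0, 85, 1.3, 0, 85, 0, 0, 0, 85, 1.3, 0, 100, 0, 0, 0, 85, 1.3, 0, 112, 0, 0, 0, 85, 1.3, 0, 124, 0, 0, 0, 85, 1.3, 0, 135, 0, 0, 0, 85, 1.3, 0, 145, 0, 0, 0, 85, 1.3, 0, 145, 0, 0, 0]
}}

```text
time_s: 3.0
tcp_pos: [591.2, 101.1, 157.4]
tcp_rot: [2.742, 0.001, 1.603]
force: [0.5, 0.6, 0.5]
opening: 84.9
```

```bash
python3 - <<'E'
from g import *
print(loc()); save('scene','s1',(235,105,345,215),7); save('top','t1',(170,120,300,220),6)
E
```

```text
(array([-3.8, 31. , 63.9]), array([ 0.08, -0.09,  0.08]), 84.93839764823811, array([0.7, 0.6, 0.3]), 3.0)
```

View pics/s1.png

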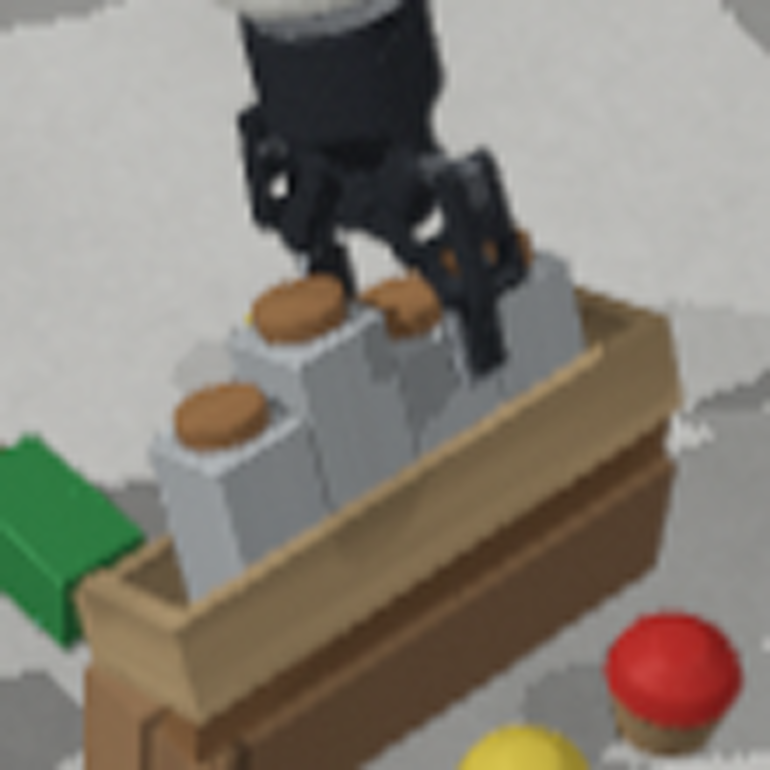

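View pics/t1.png

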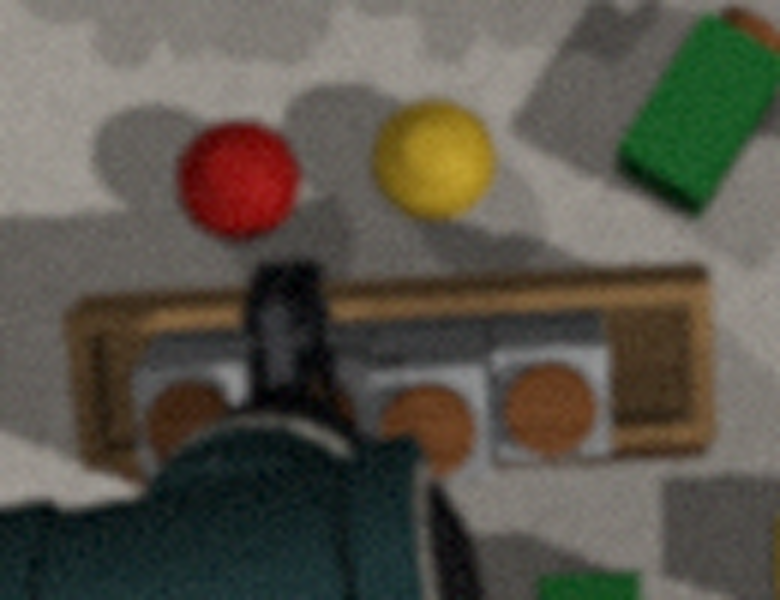

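Emit:
{"fn": "send_rows", "kwargs": {
  "moves": [60, 0, 0, -1, 0, 0, 0, 52, 0, 0, -1, 0, 0, 0, 48, 0, 0, -1, 0, 0, 0, 46, 0, 0, -1, 0, 0, 0, 46, 0, 0, -1, 0, 0, 0, 46, 0, 0, -1, 0, 0, 0],
  "newtons": 20
}}

```text
time_s: 3.7
tcp_pos: [591.1, 101.2, 160.5]
tcp_rot: [2.739, 0.001, 1.603]
force: [-4.0, -0.3, 5.4]
opening: 47.6
```

```bash
python3 - <<'E'
from g import *
print(loc())
E
```

```text
(array([-2.6, 31.1, 66.9]), array([-0.06, -0.07,  0.08]), 47.58182509891951, array([-1.5, -0.2,  6.5]), 3.7)
```

Emit:
{"fn": "send_rows", "kwargs": {
  "moves": [46, 3, 0, 0, 0, 0, 0, 46, 6, 0, 0, 0, 0, 0, 46, 9, 0, 0, 0, 0, 0, 46, 12, 0, 0, 0, 0, 0, 46, 15, 0, 0, 0, 0, 0, 46, 18, 0, 0, 0, 0, 0, 46, 20, 0, 0, 0, 0, 0, 46, 22, 0, 0, 0, 0, 0, 46, 22, 0, 0, 0, 0, 0]
}}

```text
time_s: 4.6
tcp_pos: [590.4, 122.9, 161.3]
tcp_rot: [2.739, 0.002, 1.603]
force: [-8.9, -7.5, 10.1]
opening: 47.7
```

```bash
python3 - <<'E'
from g import *
print(loc())
E
```

```text
(array([-2.3, 52.9, 67.5]), array([-0.07, -0.14,  0.07]), 47.65956974568565, array([-4.5, -7.2, 12.9]), 4.6)
```

Emit:
{"fn": "send_rows", "kwargs": {
  "moves": [46, 0.5, 0, -0.5, 0, 0, 0, 46, 1, 0, -0.5, 0, 0, 0, 46, 1.5, 0, -0.5, 0, 0, 0, 46, 2, 0, -0.5, 0, 0, 0, 46, 2, 0, -0.5, 0, 0, 0]
}}

```text
time_s: 5.1
tcp_pos: [590.0, 125.0, 161.6]
tcp_rot: [2.739, 0.002, 1.603]
force: [-1.0, -2.5, -0.4]
opening: 47.6
```

```bash
python3 - <<'E'
from g import *
print(loc()); save('scene','s2',(235,105,345,215),7); save('top','t2',(170,120,300,220),6)
E
```

```text
(array([-2.4, 54.9, 68. ]), array([-0.06, -0.14,  0.07]), 47.641926469863655, array([-1.2, -2.5,  0. ]), 5.1)
```

View pics/s2.png

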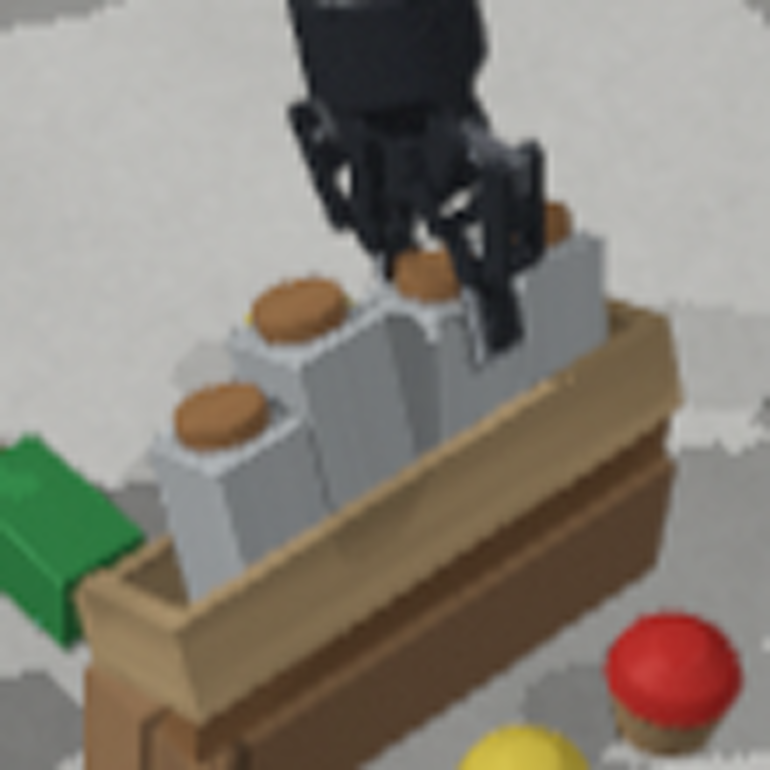

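View pics/t2.png

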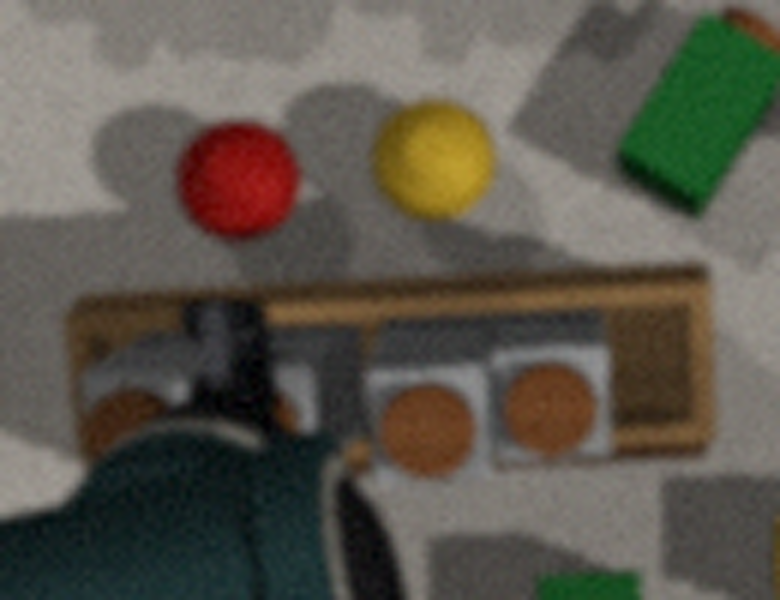

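Emit:
{"fn": "send_rows", "kwargs": {
  "moves": [55, 0, 0, 0, 0, 0, 0, 70, 0, 0, 0, 0, 0, 0, 85, 0, 0, 0, 0, 0, 0, 85, 0, 0, 0, 0, 0, 0, 85, 0, 0, -20, 0, 0, 0, 85, 0, 0, -50, 0, 0, 0, 85, 0, 0, -90, 0, 0, 0, 85, 0, 0, -90, 0, 0, 0, 85, -36, 0, -90, 0, 0, 0, 85, -73, 0, -90, 0, 0, 0, 85, -73, 0, -90, 0, 0, 0, 85, -73, 0, -90, 0, 0, 0]
}}

```text
time_s: 6.4
tcp_pos: [557.3, 50.4, 244.4]
tcp_rot: [2.739, 0.001, 1.602]
force: [-0.7, 0.4, 0.5]
opening: 85.0
```

```bash
python3 - <<'E'
from g import *
print(loc());print(rel(P(q,(-3,-18.6,84)),RTOOL));save('top','t3',(170,120,300,220),6)
E
```

```text
(array([ -2.6, -18.5, 158. ]), array([-0.07, -0.16,  0.16]), 85.00560210990064, array([-0.5,  0.5,  0.7]), 6.4)
(array([ 0.1, -0.5, 74. ]), array([ 0.1,  0.2, -0.2]))
```

View pics/t3.png

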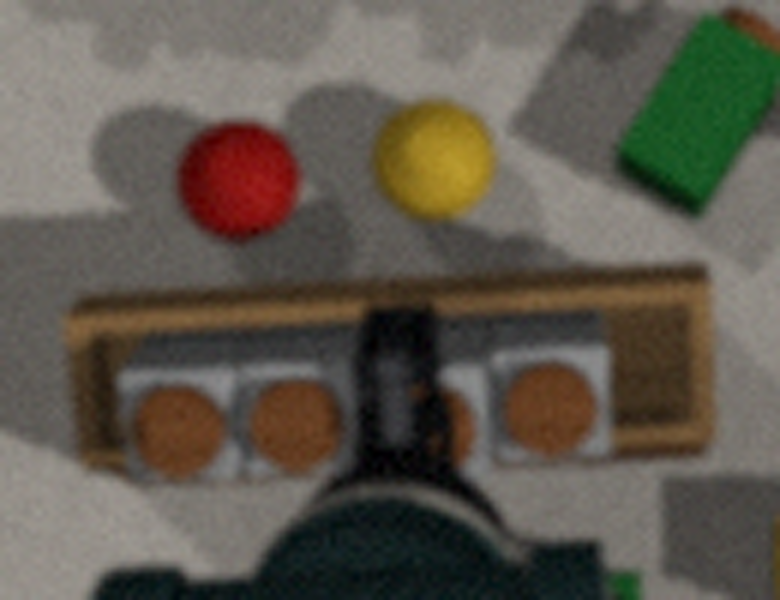

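```bash
python3 - <<'E'
from g import *
im=save('scene','s3',(235,105,345,215),7)
for n,i in(('scene',im),('top',np.load('pics/t3.npy'))):
    for r in lids(i,n):
        if (n=='scene' and 260<r[1][0]<320 and r[1][1]<180) or (n=='top' and 190<r[1][0]<270 and 170<r[1][1]<200):
            print(n,r[0],r[1],r[2])
E
```

```text
scene 142 [272.7, 3.0] [259, 0, 24, 10]
scene 77 [305.2, 140.3] [300, 137, 12, 8]
scene 88 [277.2, 149.0] [271, 145, 13, 9]
scene 74 [293.6, 147.3] [287, 144, 13, 8]
scene 91 [266.1, 164.1] [260, 160, 13, 9]
top 170 [261.1, 187.8] [254, 181, 15, 15]
top 171 [199.1, 191.5] [192, 185, 15, 15]
top 172 [219.0, 190.5] [212, 184, 15, 15]
```

View pics/s3.png

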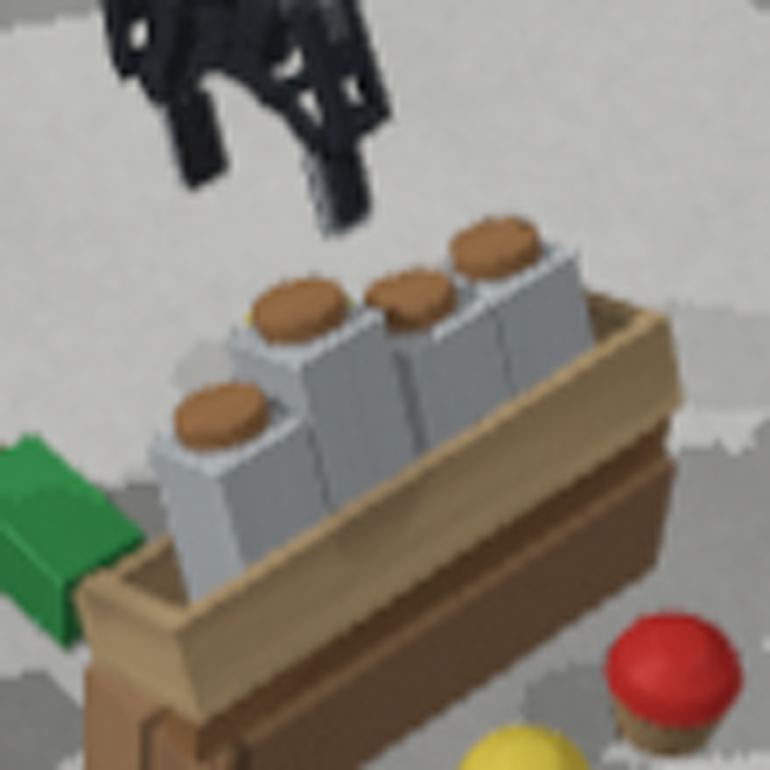

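Emit:
{"fn": "send_rows", "kwargs": {
  "moves": [85, 0, -0.5, 30, 0, 0, 0, 85, 0, -0.5, 55, 0, 0, 0, 85, 0, -0.5, 75, 0, 0, 0, 85, 0, -0.5, 85, 0, 0, 0, 85, 0, -0.5, 91, 0, 0, 0, 70, 0, -0.5, 91, 0, 0, 0, 58, 0, -0.5, 90, 0, 0, 0, 50, 0, -0.5, 89, 0, 0, 0, 46, 0, -0.5, 88, 0, 0, 0, 44, 0, -0.5, 88, 0, 0, 0, 44, 0, -0.5, 88, 0, 0, 0],
  "newtons": 20
}}

```text
time_s: 7.6
tcp_pos: [591.2, 52.6, 163.5]
tcp_rot: [2.739, 0.001, 1.604]
force: [-1.7, 1.3, 1.6]
opening: 47.6
```

```bash
python3 - <<'E'
from g import *
print(loc())
E
```

```text
(array([ -3. , -17.5,  70.2]), array([-0.07, -0.12,  0.06]), 47.600999502770826, array([-0.9,  1.3,  2.2]), 7.6)
```

Emit:
{"fn": "send_rows", "kwargs": {
  "moves": [44, 0, 0, -0.3, 0, 0, 0, 44, 0, 0, -0.3, 0, 0, 0, 44, -2, 0, -0.3, 0, 0, 0, 44, -4, 0, -0.3, 0, 0, 0, 44, -6, 0, -0.3, 0, 0, 0, 44, -8, 0, -0.3, 0, 0, 0, 44, -10, 0, -0.3, 0, 0, 0],
  "newtons": 70
}}

```text
time_s: 8.3
tcp_pos: [591.4, 42.4, 163.7]
tcp_rot: [2.739, 0.001, 1.603]
force: [0.9, 2.7, -2.3]
opening: 47.3
```

```bash
python3 - <<'E'
from g import *
print(loc(),status.state()['moment']);save('scene','s4',(235,105,345,215),7)
E
```

```text
(array([ -3. , -27.7,  70.5]), array([-0.07, -0.12,  0.07]), 47.32089561584178, array([-0. ,  2.7, -2.5]), 8.3) [0.48365015 0.16774757 0.20415742]
```

View pics/s4.png

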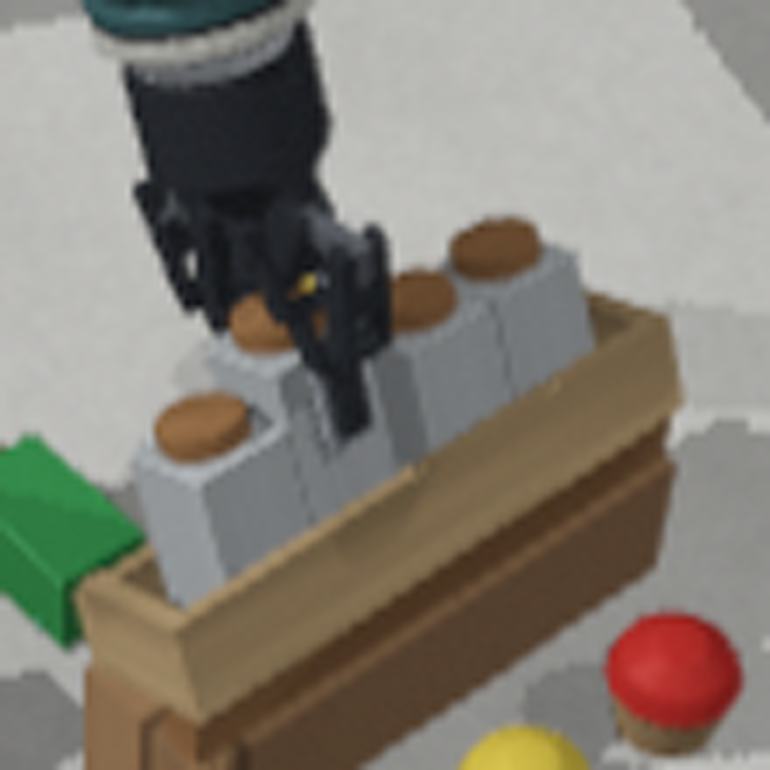

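Emit:
{"fn": "send_rows", "kwargs": {
  "moves": [44, -2.5, 0, 0, 0, 0, 0, 44, -5, 0, 0, 0, 0, 0, 44, -7.5, 0, 0, 0, 0, 0, 44, -10, 0, 0, 0, 0, 0, 44, -12.5, 0, 0, 0, 0, 0, 44, -15, 0, 0, 0, 0, 0, 44, -17.5, 0, 0, 0, 0, 0, 44, -20, 0, 0, 0, 0, 0, 44, -22, 0, 0, 0, 0, 0, 44, -24, 0, 0, 0, 0, 0, 44, -24, 0, 0, 0, 0, 0]
}}

```text
time_s: 9.45
tcp_pos: [592.2, 17.8, 163.8]
tcp_rot: [2.739, 0.002, 1.603]
force: [2.3, 1.0, -1.2]
opening: 47.3
```

```bash
python3 - <<'E'
from g import *
print(loc(),status.state()['moment'])
E
```

```text
(array([ -2.9, -52.3,  70.6]), array([-0.08, -0.15,  0.07]), 47.34775334970419, array([ 1.6,  1. , -2. ]), 9.45) [ 0.09291035 -0.19404045  0.07289788]
```

Step the last few mm and look.

Emit:
{"fn": "send_rows", "kwargs": {
  "moves": [44, -1, 0, 0, 0, 0, 0, 44, -2, 0, 0, 0, 0, 0, 44, -3, 0, 0, 0, 0, 0, 44, -3, 0, 0, 0, 0, 0]
}}

```text
time_s: 9.85
tcp_pos: [592.3, 15.2, 163.9]
tcp_rot: [2.739, 0.001, 1.604]
force: [0.6, 7.2, 0.5]
opening: 47.7
```

```bash
python3 - <<'E'
from g import *
print(loc(),status.state()['moment']);save('scene','s5',(235,105,345,215),7);save('top','t5',(170,120,300,220),6)
E
```

```text
(array([ -2.9, -54.9,  70.7]), array([-0.07, -0.09,  0.07]), 47.71781872918597, array([1. , 7.1, 0.1]), 9.85) [1.20796287 0.1153537  0.64772042]
```

View pics/s5.png

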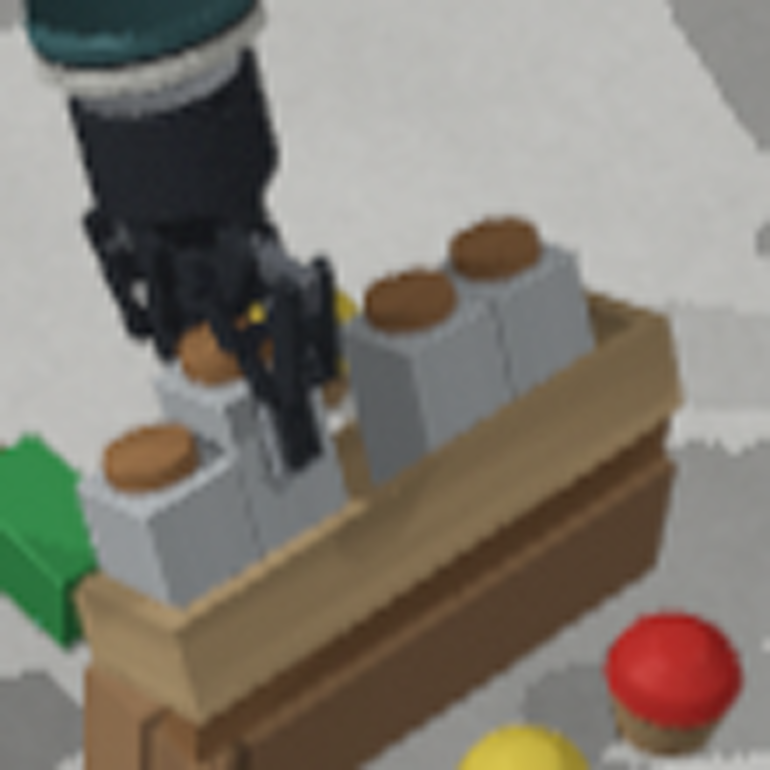

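View pics/t5.png

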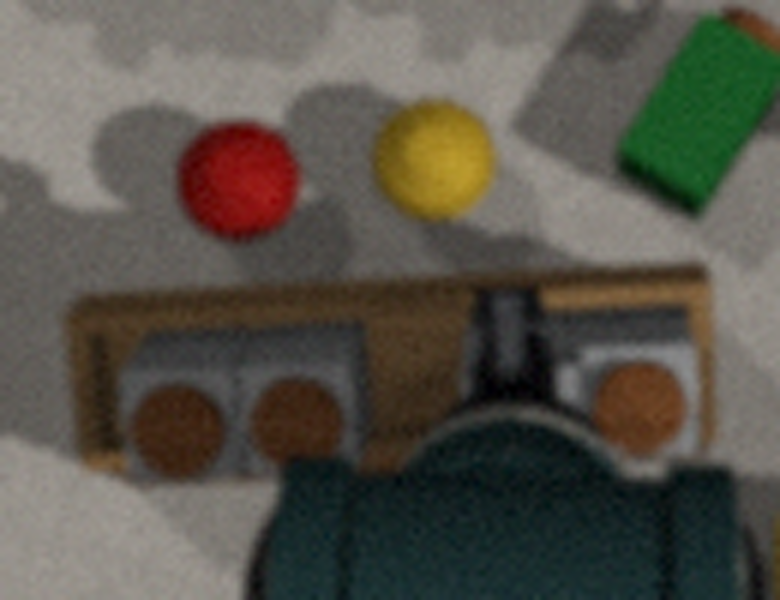

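Emit:
{"fn": "send_rows", "kwargs": {
  "moves": [44, 0.8, 0, 0.3, 0, 0, 0, 46, 0.8, 0, 0.3, 0, 0, 0, 50, 0.8, 0, 0.3, 0, 0, 0, 60, 0.8, 0, 0, 0, 0, 0, 75, 0.8, 0, 0, 0, 0, 0, 85, 0.8, 0, 0, 0, 0, 0, 85, 0.8, 0, -30, 0, 0, 0, 85, 0.8, 0, -70, 0, 0, 0, 85, 0.8, 0, -90, 0, 0, 0, 85, 40, 0, -90, 0, 0, 0, 85, 90, 0, -90, 0, 0, 0, 85, 90, 0, -90, 0, 0, 0, 85, 90, 0, -90, 0, 0, 0]
}}

```text
time_s: 11.25
tcp_pos: [553.9, 105.3, 246.6]
tcp_rot: [2.739, 0.001, 1.606]
force: [0.2, -0.8, -0.3]
opening: 84.9
```

```bash
python3 - <<'E'
from g import *
print(loc());im=save('scene','s6',(235,105,345,215),7);im2=save('top','t6',(170,120,300,220),6)
for n,i in(('scene',im),('top',im2)):
    for r in lids(i,n):
        if (n=='scene' and 250<r[1][0]<320 and r[1][1]<180) or (n=='top' and 190<r[1][0]<290 and 170<r[1][1]<200):
            h=95 if (n=='top' and abs(r[1][0]-256)>6 or n=='scene' and abs(r[1][0]-268)>6) else 113
            print(n,r[0],r[1],(RT.T@(onplane(n,r[1],P(q,(0,0,h-6 if h==95 else h)),RT[:,2])-[q[0],q[1],100])).round(1))
E
```

```text
(array([ -3.1,  36.5, 160.6]), array([-0.07, -0.05, -0.07]), 84.92460231845799, array([ 0. , -0.8, -0.3]), 11.25)
scene 77 [305.2, 140.3] [-5.3 87.2 89. ]
scene 83 [293.0, 147.5] [-6.1 38.9 89. ]
scene 91 [267.3, 154.8] [ -4.9 -53.6 113. ]
scene 94 [256.1, 170.0] [  -5.  -101.8   89. ]
top 171 [275.9, 187.6] [  -3.1 -103.5   89. ]
top 92 [221.6, 190.0] [-2.5 29.8 89. ]
top 159 [198.4, 191.5] [-3.5 87.  89. ]
top 178 [256.1, 190.8] [ -2.3 -55.3 113. ]
```

View pics/s6.png

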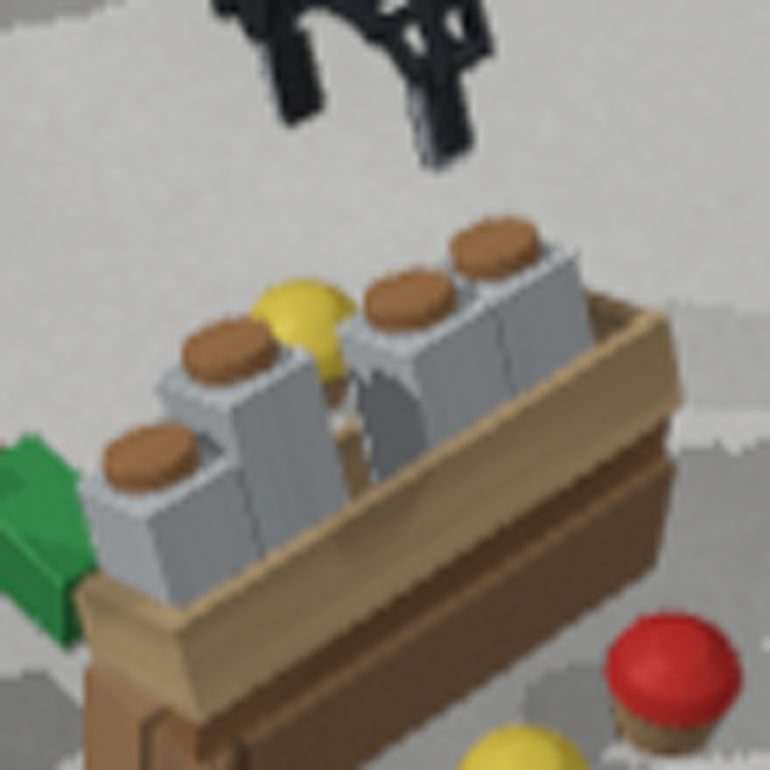

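View pics/t6.png

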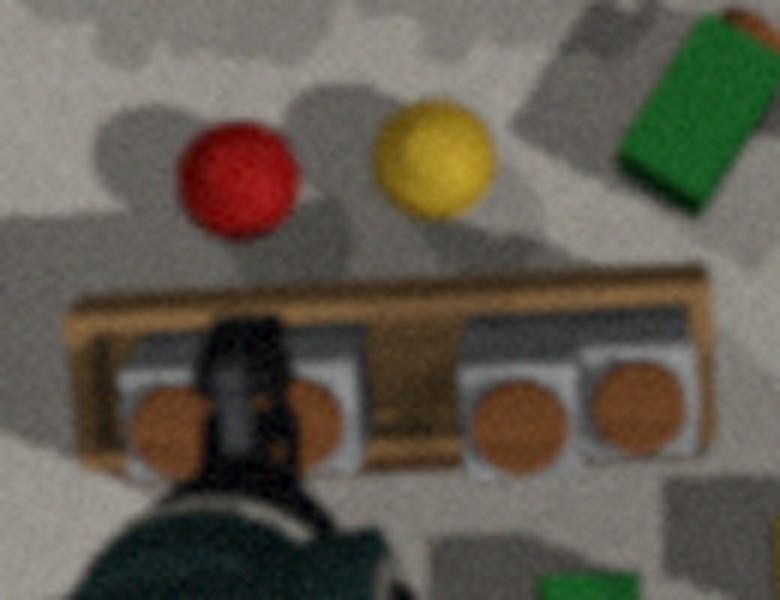

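Emit:
{"fn": "send_rows", "kwargs": {
  "moves": [85, -0.3, 0, 30, 0, 0, 0, 85, -0.3, 0, 55, 0, 0, 0, 85, -0.3, 0, 77, 0, 0, 0, 85, -0.3, 0, 89, 0, 0, 0, 85, -0.3, 0, 96, 0, 0, 0, 70, -0.3, 0, 96, 0, 0, 0, 58, -0.3, 0, 95, 0, 0, 0, 50, -0.3, 0, 94, 0, 0, 0, 46, -0.3, 0, 93, 0, 0, 0, 44, -0.3, 0, 93, 0, 0, 0, 44, -0.3, 0, 93, 0, 0, 0],
  "newtons": 20
}}

```text
time_s: 12.45
tcp_pos: [590.8, 104.4, 161.7]
tcp_rot: [2.738, 0.001, 1.603]
force: [2.8, 0.1, 1.5]
opening: 47.4
```

```bash
python3 - <<'E'
from g import *
print(loc())
E
```

```text
(array([-2.3, 34.3, 68. ]), array([-0.14, -0.11,  0.07]), 47.41895016356124, array([ 3.2, -0. ,  0.3]), 12.45)
```

Emit:
{"fn": "send_rows", "kwargs": {
  "moves": [44, 0, 0, -0.3, 0, 0, 0, 44, 0, 0, -0.3, 0, 0, 0, 44, 2, 0, -0.3, 0, 0, 0, 44, 4, 0, -0.3, 0, 0, 0, 44, 6, 0, -0.3, 0, 0, 0, 44, 8, 0, -0.3, 0, 0, 0, 44, 10, 0, -0.3, 0, 0, 0, 44, 12, 0, -0.3, 0, 0, 0, 44, 14, 0, -0.3, 0, 0, 0, 44, 16, 0, -0.3, 0, 0, 0, 44, 16, 0, -0.3, 0, 0, 0],
  "newtons": 70
}}

```text
time_s: 13.55
tcp_pos: [590.1, 120.7, 161.9]
tcp_rot: [2.738, 0.001, 1.604]
force: [1.9, -2.6, 0.2]
opening: 46.8
```

```bash
python3 - <<'E'
from g import *
print(loc(),status.state()['moment']);im=save('scene','s7',(235,105,345,215),7);im2=save('top','t7',(170,120,300,220),6)
E
```

```text
(array([-2.4, 50.7, 68.2]), array([-0.14, -0.09,  0.06]), 46.80317687248872, array([ 1.7, -2.7, -0.5]), 13.55) [-0.30955038 -0.04152409 -0.07270685]
```

View pics/s7.png

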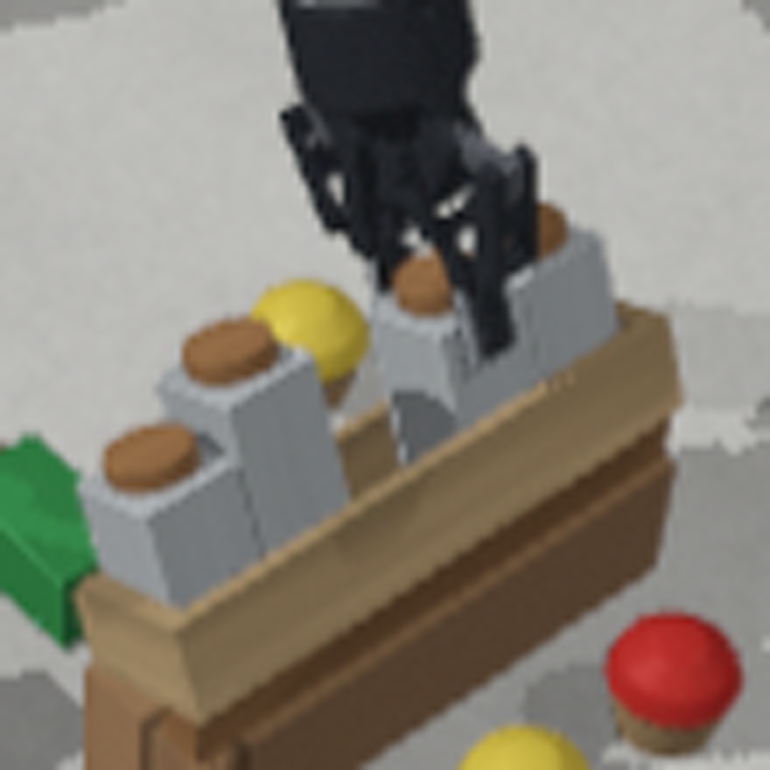

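View pics/t7.png

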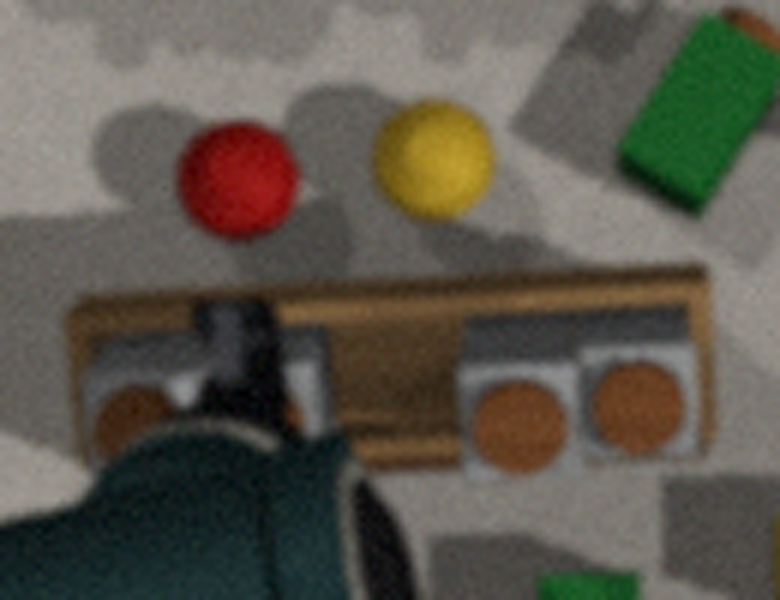

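Emit:
{"fn": "send_rows", "kwargs": {
  "moves": [44, 1, 0, 0, 0, 0, 0, 44, 2, 0, 0, 0, 0, 0, 44, 2.5, 0, 0, 0, 0, 0, 44, 2.5, 0, 0, 0, 0, 0]
}}

```text
time_s: 14.05
tcp_pos: [590.0, 123.2, 161.9]
tcp_rot: [2.738, 0.001, 1.604]
force: [-0.1, -4.3, 1.0]
opening: 46.8
```

```bash
python3 - <<'E'
from g import *
print(loc(),status.state()['moment'])
E
```

```text
(array([-2.4, 53.1, 68.2]), array([-0.14, -0.08,  0.07]), 46.83193872709211, array([ 0.2, -4.3,  1. ]), 14.05) [-0.67297496  0.06460599 -0.19620299]
```

Emit:
{"fn": "send_rows", "kwargs": {
  "moves": [44, 0.7, 0, 0, 0, 0, 0, 44, 1.2, 0, 0, 0, 0, 0, 44, 1.2, 0, 0, 0, 0, 0]
}}

```text
time_s: 14.35
tcp_pos: [590.0, 124.0, 161.9]
tcp_rot: [2.738, 0.002, 1.603]
force: [1.0, -7.7, 0.3]
opening: 46.7
```

```bash
python3 - <<'E'
from g import *
print(loc(),status.state()['moment'])
E
```

```text
(array([-2.4, 53.9, 68.3]), array([-0.13, -0.13,  0.07]), 46.69131857161238, array([ 0.8, -7.7,  0. ]), 14.35) [-1.3353572  0.0992113 -0.4726801]
```

Emit:
{"fn": "send_rows", "kwargs": {
  "moves": [44, -0.8, 0, 0.3, 0, 0, 0, 46, -0.8, 0, 0.3, 0, 0, 0, 50, -0.8, 0, 0.3, 0, 0, 0, 60, -0.8, 0, 0, 0, 0, 0, 75, -0.8, 0, 0, 0, 0, 0, 85, -0.8, 0, 0, 0, 0, 0, 85, -0.8, 0, -30, 0, 0, 0, 85, -0.8, 0, -70, 0, 0, 0, 85, -0.8, 0, -110, 0, 0, 0, 85, -0.8, 0, -130, 0, 0, 0, 85, -0.8, 0, -130, 0, 0, 0]
}}

```text
time_s: 15.45
tcp_pos: [539.0, 121.9, 285.3]
tcp_rot: [2.733, 0.001, 1.604]
force: [-0.2, -0.0, 0.1]
opening: 84.9
```

```bash
cat >> g.py <<'E'
def down(yd):
    y=np.radians(yd); return Ro.from_euler('xyz',[np.pi,0,y]).as_matrix()
E
python3 - <<'E'
from g import *
print(loc(),rel((444,-291,230),down(104)))
E
```

```text
(array([ -1.1,  53.6, 201.8]), array([-0.43, -0.08,  0.07]), 84.91682640021978, array([-0.1, -0. ,  0.2]), 15.45) (array([-409.6, -121.6,    7.9]), array([ 23.3,   2.5, -11.9]))
```

Emit:
{"fn": "send_rows", "kwargs": {
  "moves": [85, -409.6, -121.6, 7.9, 23.3, 2.5, -11.9, 85, -409.6, -121.6, 7.9, 23.3, 2.5, -11.9, 85, -409.6, -121.6, 7.9, 23.3, 2.5, -11.9, 85, -409.6, -121.6, 7.9, 23.3, 2.5, -11.9, 85, -409.6, -121.6, 7.9, 23.3, 2.5, -11.9, 85, -409.6, -121.6, 7.9, 23.3, 2.5, -11.9, 85, -409.6, -121.6, 7.9, 23.3, 2.5, -11.9, 85, -409.6, -121.6, 7.9, 23.3, 2.5, -11.9, 85, -409.6, -121.6, 7.9, 23.3, 2.5, -11.9, 85, -409.6, -121.6, 7.9, 23.3, 2.5, -11.9, 85, -409.6, -121.6, 7.9, 23.3, 2.5, -11.9, 85, -409.6, -121.6, 7.9, 23.3, 2.5, -11.9]
}}

```text
time_s: 16.65
tcp_pos: [444.3, -290.4, 229.5]
tcp_rot: [3.141, -0.0, 1.815]
force: [-0.4, -0.2, 0.4]
opening: 84.7
```

```bash
python3 - <<'E'
from g import *
s=status.state();print(s['tcp_pos'],s['tcp_rot']);im=save('scene','s8',(138,130,338,230),4);im2=save('top','t8',(170,150,300,210),6)
show(im,'s8q',(138,180,190,235),12); show(im2,'t8q',(352,220,400,262),14)
for n,i in(('scene',im),('top',im2)):
    for r in lids(i,n):
        if (n=='scene' and 130<r[1][0]<320 and r[1][1]<240) or (n=='top' and 190<r[1][0]<390 and 170<r[1][1]<260):
            tall=(n=='top' and abs(r[1][0]-256)<6) or (n=='scene' and abs(r[1][0]-268)<6)
            print(n,r[0],r[1],(RT.T@(onplane(n,r[1],P(q,(0,0,113 if tall else 89)),RT[:,2])-[q[0],q[1],100])).round(1),onz(n,r[1],89).round(1))
E
```

```text
[ 444.32075547 -290.35471848  229.46816679] [ 3.14122104e+00 -4.00913563e-04  1.81495465e+00]
scene 77 [309.6, 137.4] [ -6.5 106.2  89. ] [510.9 246.3  89. ]
scene 80 [297.8, 144.6] [-6.1 58.  89. ] [512.9 194.   89. ]
scene 89 [267.2, 154.8] [ -5.2 -53.7 113. ] [489.7  87.6  89. ]
scene 93 [256.0, 170.0] [  -5.3 -101.9   89. ] [519.5  20.1  89. ]
scene 113 [154.0, 202.2] [-135.6 -367.6   89. ] [ 442.5 -289.9   89. ]
scene 67 [196.3, 220.6] [  53.2 -341.3   89. ] [ 570.5 -229.7   89. ]
scene 126 [178.2, 226.2] [  31.8 -383.2   89. ] [ 556.5 -280.    89. ]
top 159 [276.2, 187.5] [  -2.8 -104.2   89. ] [600.3 -36.2  89. ]
top 162 [191.7, 191.6] [ -2.9 103.5  89. ] [592.4 190.8  89. ]
top 163 [211.2, 190.6] [-2.8 55.4 89. ] [594.4 138.3  89. ]
top 168 [256.3, 190.7] [ -2.1 -55.8 113. ] [592.4  17.2  89. ]
top 142 [368.9, 201.2] [ -49.1 -331.2   89. ] [ 560.1 -280.9   89. ]
top 146 [374.7, 244.7] [-165.5 -348.3   89. ] [ 445.7 -290.7   89. ]
```

View pics/s8.png

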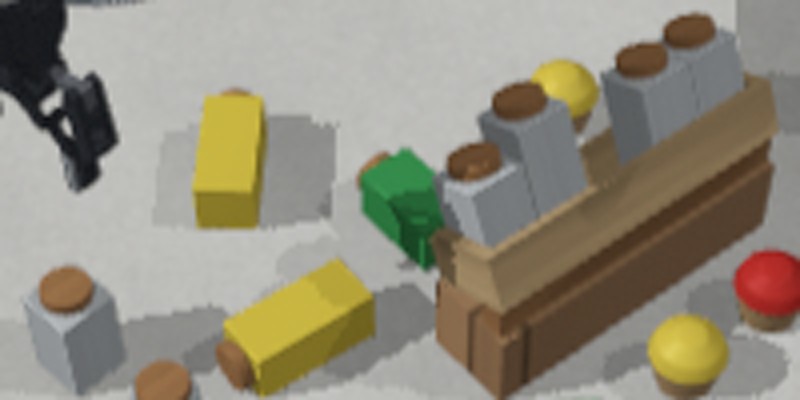

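View pics/t8.png

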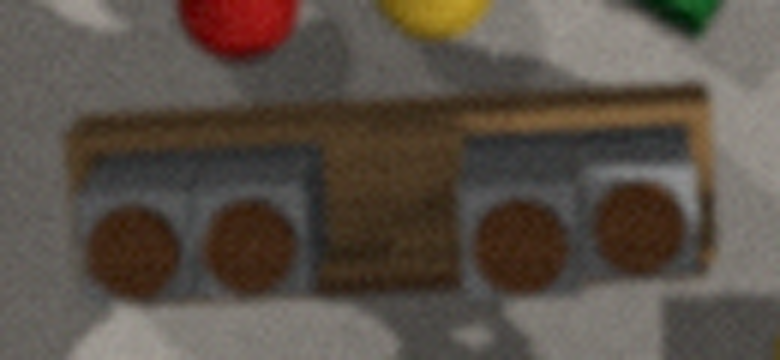

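View pics/s8q.png

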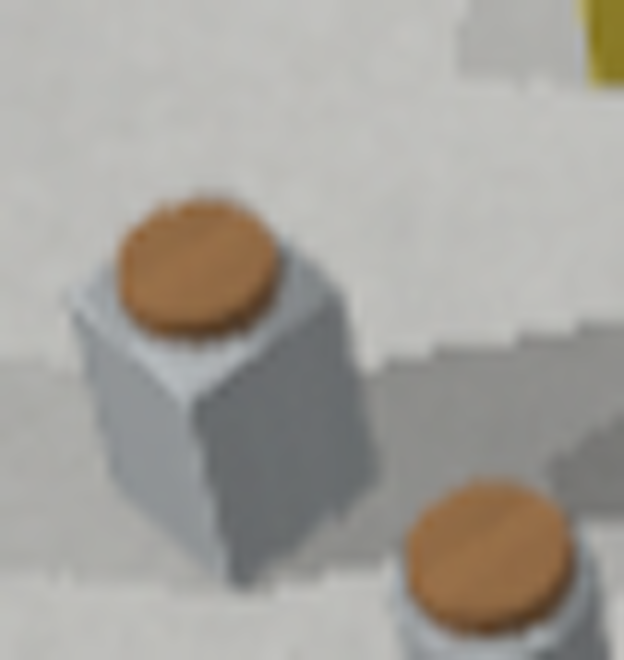

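View pics/t8q.png

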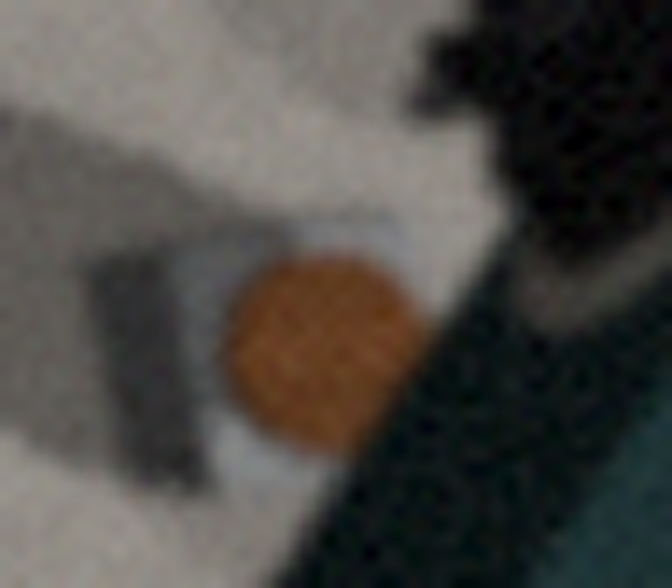

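```bash
python3 - <<'E'
from g import *
z=lambda u,v,s,ox,oy:[(u+.5)/s-.5+ox,(v+.5)/s-.5+oy]
K={k:onz('scene',z(*uv,12,138,180),h) for k,uv,h in [('tl',(72,298),80),('tn',(190,405),80),('tr',(335,295),80),('bn',(235,588),0),('br',(375,470),0)]}
for k in K: print(k,K[k].round(1))
for a_,b_ in (('tn','tr'),('bn','br'),('tl','tn')):
    d=K[b_]-K[a_]; print(a_,b_,np.linalg.norm(d).round(1),np.degrees(np.arctan2(d[1],d[0])).round(1))
print('centre',((K['tl']+K['tr'])/2).round(1))
print(rel((444.5,-290.8,70),down(104)))
E
```

```text
tl [ 424.3 -315.2   80. ]
tn [ 469.5 -309.2   80. ]
tr [ 461.4 -264.7   80. ]
bn [ 465.3 -307.1    0. ]
br [ 454.9 -260.6    0. ]
tn tr 45.2 100.2
bn br 47.7 102.7
tl tn 45.5 7.7
centre [ 442.9 -290.    80. ]
(array([ -0.6,  -0.2, 159.9]), array([0., 0., 0.]))
```

Emit:
{"fn": "send_rows", "kwargs": {
  "moves": [85, -0.6, -0.2, 45, 0, 0, 2.5, 85, -0.6, -0.2, 90, 0, 0, 2.5, 85, -0.6, -0.2, 120, 0, 0, 2.5, 85, -0.6, -0.2, 140, 0, 0, 2.5, 85, -0.6, -0.2, 155, 0, 0, 2.5, 85, -0.6, -0.2, 165, 0, 0, 2.5, 85, -0.6, -0.2, 165, 0, 0, 2.5]
}}

```text
time_s: 17.45
tcp_pos: [444.5, -290.4, 64.2]
tcp_rot: [3.141, -0.001, 1.773]
force: [0.4, 0.6, 0.5]
opening: 85.6
```

```bash
python3 - <<'E'
from g import *
s=status.state();print(s['tcp_pos'],s['tcp_rot'],s['force']);im=save('scene','s9',(130,160,210,240),8)
E
```

```text
[ 444.48244191 -290.37906628   64.22830903] [ 3.14146645e+00 -5.51524286e-04  1.77251989e+00] [0.38275692 0.5830668  0.51140318]
```

View pics/s9.png

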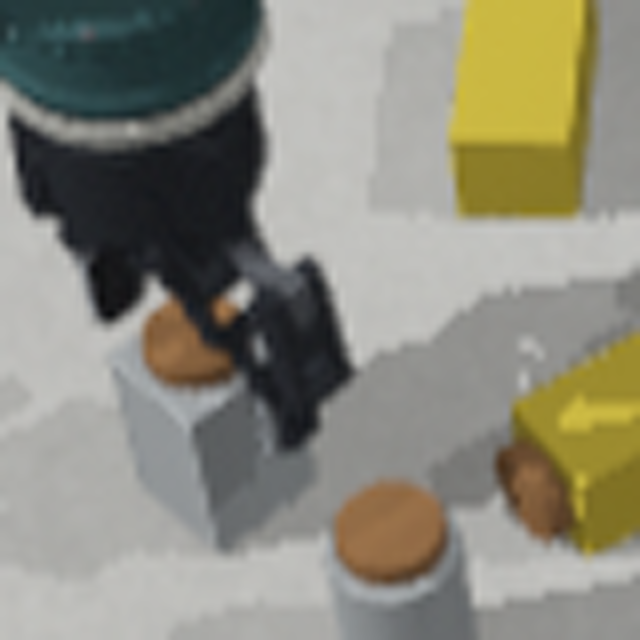

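Emit:
{"fn": "send_rows", "kwargs": {
  "moves": [70, 0, -0.2, -0.5, 0, 0, 0, 58, 0, -0.2, -1.5, 0, 0, 0, 50, 0, -0.2, -2.5, 0, 0, 0, 46, 0, -0.2, -3, 0, 0, 0, 44, 0, -0.2, -3, 0, 0, 0, 44, 0, -0.2, -3, 0, 0, 0],
  "newtons": 20
}}

```text
time_s: 18.1
tcp_pos: [445.0, -291.0, 68.8]
tcp_rot: [3.14, 0.001, 1.772]
force: [1.2, 0.3, 6.0]
opening: 47.8
```

```bash
python3 - <<'E'
from g import *
s=status.state();print(s['tcp_pos'],s['tcp_rot'],s['force'],s['opening'])
E
```

```text
[ 444.96419639 -290.9586925    68.84895537] [3.13980544e+00 1.12521491e-03 1.77237389e+00] [1.2478493  0.28205632 5.95403106] 47.847746852759926
```

Emit:
{"fn": "send_rows", "kwargs": {
  "moves": [44, 0, 0, 0, 0, 0, 0, 44, 0, 0, 0, 0, 0, 0, 44, 0, 0, -5, 0, 0, 0, 44, 0, 0, -15, 0, 0, 0, 44, 0, 0, -40, 0, 0, 0, 44, 0, 0, -80, 0, 0, 0, 44, 0, 0, -130, 0, 0, 0, 44, 0, 0, -180, 0, 0, 0, 44, 0, 0, -210, 0, 0, 0, 44, 0, 0, -210, 0, 0, 0],
  "newtons": 70
}}

```text
time_s: 19.1
tcp_pos: [445.1, -291.3, 284.4]
tcp_rot: [3.135, 0.006, 1.772]
force: [-0.4, -0.2, -2.5]
opening: 46.9
```

```bash
python3 - <<'E'
from g import *
s=status.state();print(s['tcp_pos'],s['tcp_rot'],s['force'],s['opening'],s['moment'])
print(P(q,(-3,0,230)),rel(P(q,(-3,0,230)),RTOOL))
im=save('scene','s10',(100,100,220,190),6)
E
```

```text
[ 445.1230796  -291.27723613  284.39774288] [3.13533698 0.00615114 1.77230852] [-0.41490314 -0.24917294 -2.50698629] 46.91379081532135 [0.00079905 0.04505944 0.01557155]
[528.12544665  67.90491016 310.54392291] (array([335.1, 153.4, -27.2]), array([-22.6,  -1.6,   9.5]))
```

View pics/s10.png

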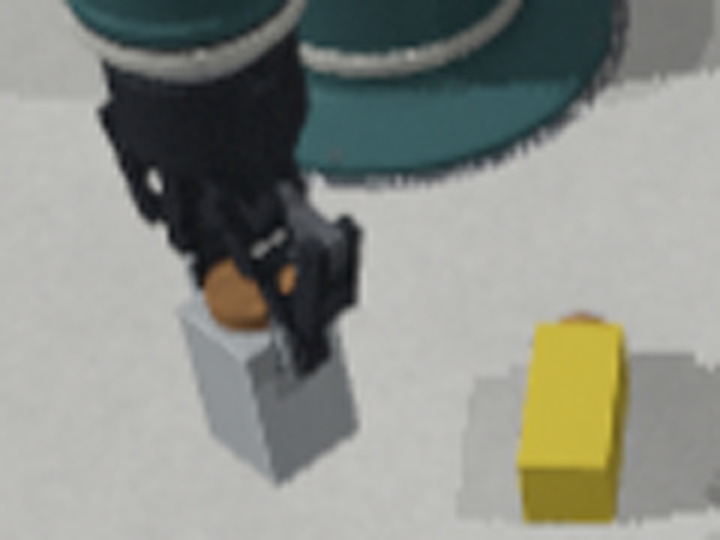

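Emit:
{"fn": "send_rows", "kwargs": {
  "moves": [44, 20, 9, -27, -6, 0, 3, 44, 50, 23, -27, -12, -1, 6, 44, 85, 39, -27, -18, -1, 8, 44, 125, 57, -27, -22.6, -1.6, 9.5, 44, 165, 75.5, -27, -22.6, -1.6, 9.5, 44, 205, 94, -27, -22.6, -1.6, 9.5, 44, 245, 112, -27.2, -22.6, -1.6, 9.5, 44, 280, 128, -27.2, -22.6, -1.6, 9.5, 44, 308, 141, -27.2, -22.6, -1.6, 9.5, 44, 327, 149.7, -27.2, -22.6, -1.6, 9.5, 44, 335.1, 153.4, -27.2, -22.6, -1.6, 9.5, 44, 335.1, 153.4, -27.2, -22.6, -1.6, 9.5, 44, 335.1, 153.4, -27.2, -22.6, -1.6, 9.5]
}}

```text
time_s: 20.45
tcp_pos: [527.6, 67.4, 307.1]
tcp_rot: [2.743, -0.002, 1.605]
force: [-0.1, -0.1, -3.1]
opening: 46.9
```

```bash
python3 - <<'E'
from g import *
print(loc(),status.state()['moment'])
im=save('scene','s11',(225,85,345,215),6);im2=save('top','t11',(170,150,300,230),6)
E
```

```text
(array([ -4.8,  -0.5, 227. ]), array([0.18, 0.1 , 0.05]), 46.91873372241996, array([-1.3, -0.1, -2.8]), 20.45) [-0.04802715  0.37369759 -0.03479535]
```

View pics/s11.png

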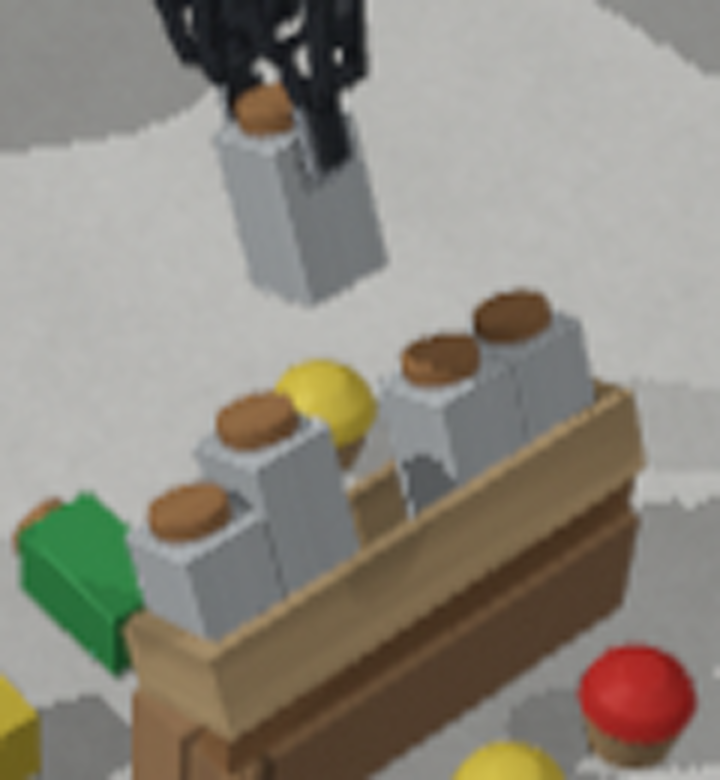

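View pics/t11.png

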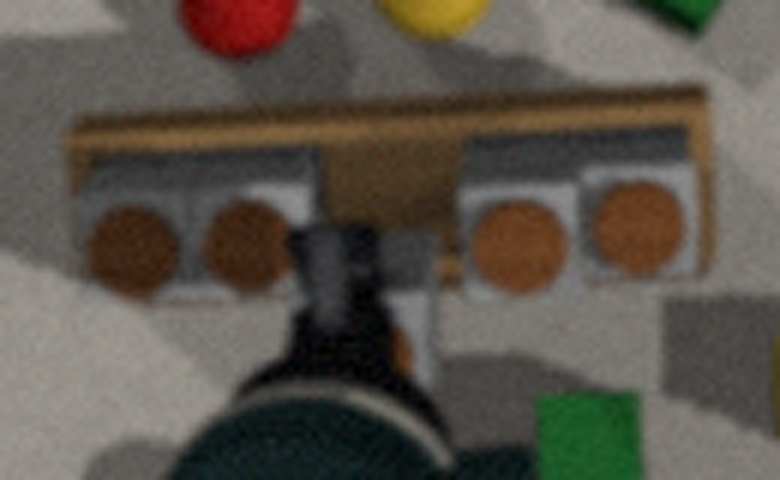

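```bash
python3 - <<'E'
from g import *
l,_,_,_,_=loc()
base=l[2]-68.8
im2=np.load('pics/t11.npy'); im=np.load('pics/s11.npy')
for n,c,s,f in(('scene',(225,85,345,215),6,im),('top',(170,150,300,230),6,im2)):
    g=cv2.resize(f[c[1]:c[3],c[0]:c[2]],None,fx=s,fy=s,interpolation=cv2.INTER_CUBIC)
    def L(pts,col):
        uv=(proj(n,[P(q,p) for p in pts])-[c[0],c[1]]+.5)*s-.5; cv2.polylines(g,[uv.round().astype(np.int32)],True,col,1)
    for h,col in((80,(255,0,0)),(0,(0,255,0))):
        L([(l[0]+a_*24,l[1]+b_*24,base+h) for a_,b_ in((1,1),(1,-1),(-1,-1),(-1,1))],col)
    L([(l[0]+19.5*np.cos(t),l[1]+19.5*np.sin(t),base+92) for t in np.linspace(0,6.28,40)],(0,0,255))
    cv2.imwrite(f'pics/ov11_{n}.png',g[:,:,::-1])
E
```

```text
(no output)
```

View pics/ov11_scene.png

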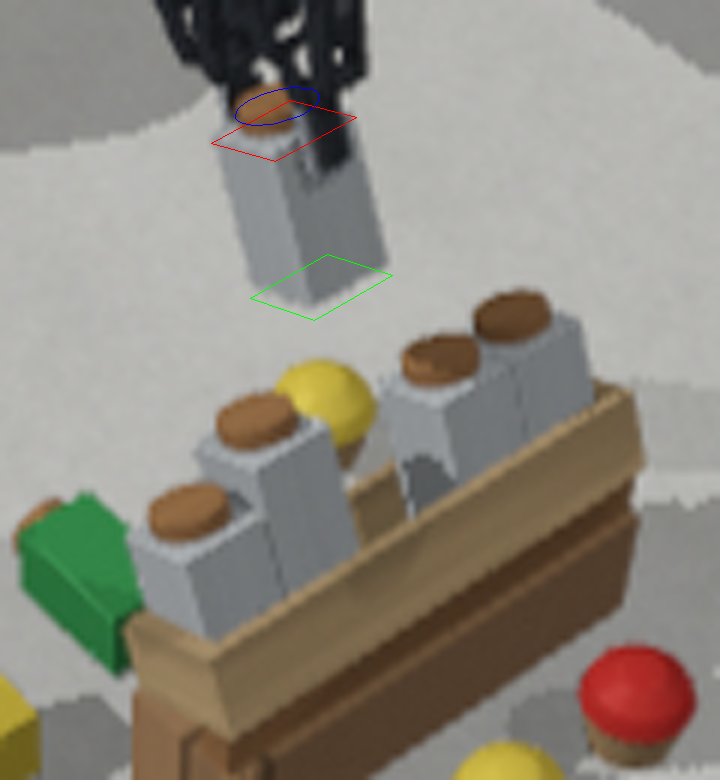

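View pics/ov11_top.png

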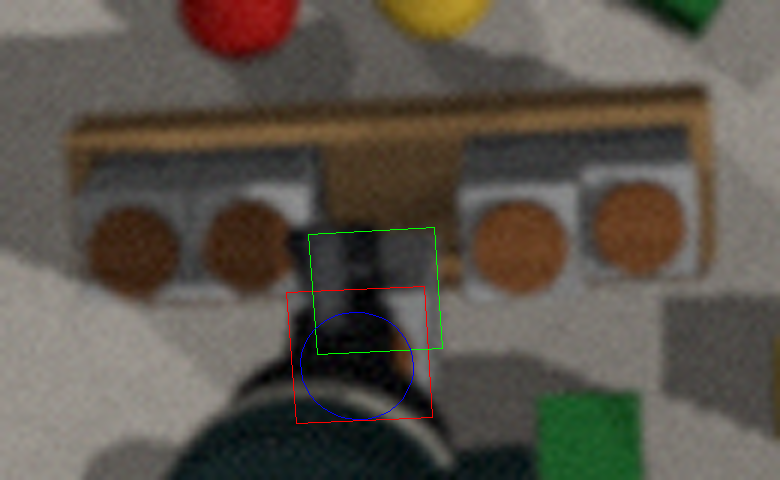

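```bash
python3 - <<'E'
from g import *
im=np.load('pics/s11.npy'); show(im,'s11z',(255,90,300,140),14)
l=loc()[0]; base=l[2]-68.8
for h in(80,0):
    print(h,[((proj('scene',P(q,(l[0]+a_*24,l[1]+b_*24,base+h)))[0]-[255,90]+.5)*14-.5).round(0).tolist() for a_,b_ in((1,1),(1,-1),(-1,-1))])
E
```

```text
80 [[411.0, 204.0], [223.0, 307.0], [72.0, 264.0]]
0 [[494.0, 572.0], [314.0, 677.0], [164.0, 626.0]]
```

View pics/s11z.png

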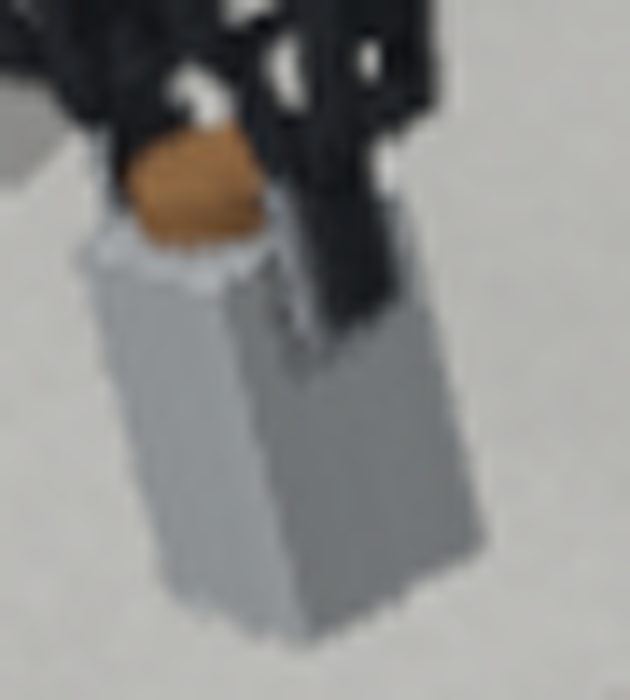

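Emit:
{"fn": "send_rows", "kwargs": {
  "moves": [44, 0.3, 3, 20, -0.2, -0.1, 0, 44, 0.3, 3, 45, -0.2, -0.1, 0, 44, 0.3, 3, 65, -0.2, -0.1, 0, 44, 0.3, 3, 80, -0.2, -0.1, 0, 44, 0.3, 3, 92, -0.2, -0.1, 0, 44, 0.3, 3, 97, -0.2, -0.1, 0, 44, 0.3, 3, 97, -0.2, -0.1, 0, 44, 0.3, 3, 97, -0.2, -0.1, 0]
}}

```text
time_s: 21.35
tcp_pos: [568.3, 68.8, 220.3]
tcp_rot: [2.738, -0.0, 1.603]
force: [0.4, -0.1, -2.3]
opening: 46.7
```

```bash
python3 - <<'E'
from g import *
print(loc(),status.state()['moment'])
im=save('scene','s12',(235,105,325,200),8);im2=save('top','t12',(170,150,300,230),6)
E
```

```text
(array([ -1.3,  -0.4, 131.2]), array([-0.12, -0.02,  0.11]), 46.6982796891874, array([-0.6, -0.1, -2.2]), 21.35) [-0.01840834  0.36766885  0.01148858]
```

View pics/s12.png

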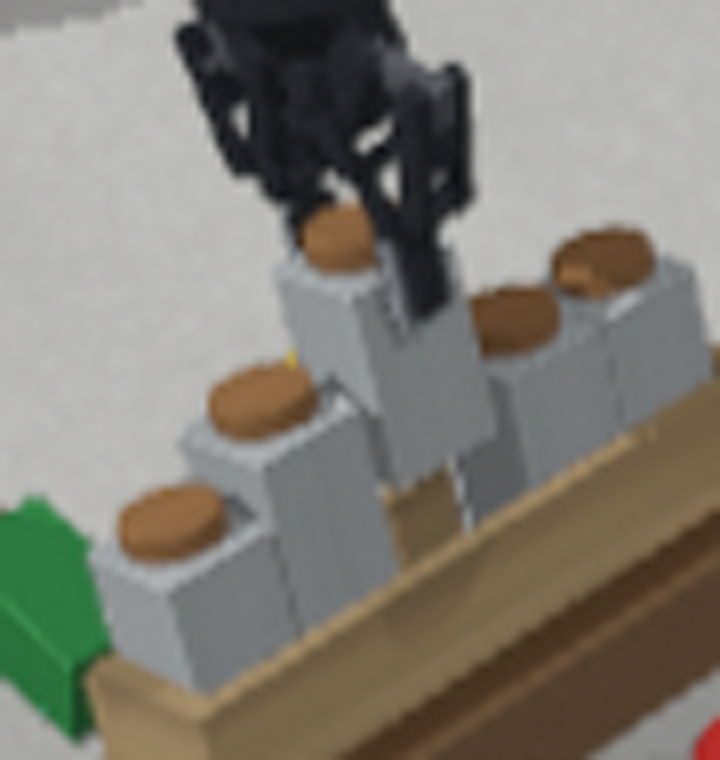

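View pics/t12.png

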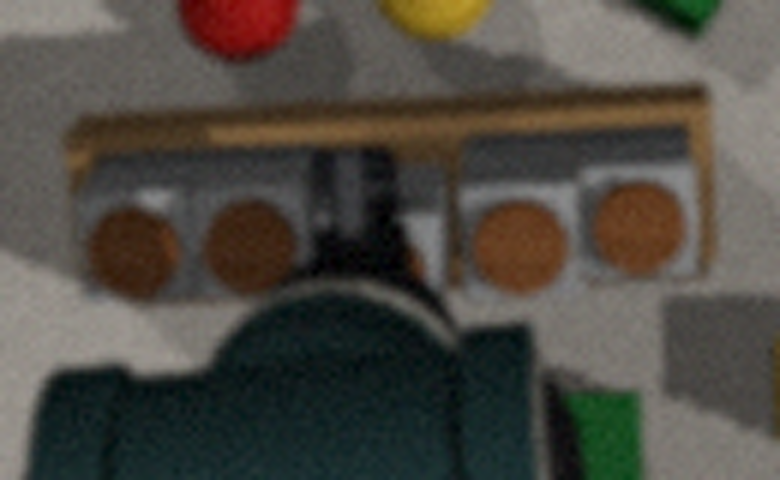

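Emit:
{"fn": "send_rows", "kwargs": {
  "moves": [44, 0, 0, 15, 0.1, 0, 0, 44, 0, 0, 30, 0.1, 0, 0, 44, 0, 0, 42, 0.1, 0, 0, 44, 0, 0, 50, 0.1, 0, 0, 44, 0, 0, 55, 0.1, 0, 0, 44, 0, 0, 57, 0.1, 0, 0, 44, 0, 0, 57, 0.1, 0, 0]
}}

```text
time_s: 22.15
tcp_pos: [590.7, 69.7, 167.9]
tcp_rot: [2.74, -0.0, 1.604]
force: [0.1, 0.3, -3.1]
opening: 46.8
```

```bash
python3 - <<'E'
from g import *
print(loc(),status.state()['moment'])
im=save('scene','s13',(235,105,325,200),8)
E
```

```text
(array([-1.1, -0.4, 74.2]), array([-0.04, -0.01,  0.1 ]), 46.827447209751696, array([-1.1,  0.3, -3. ]), 22.15) [ 0.03401208  0.41159265 -0.02365766]
```

View pics/s13.png

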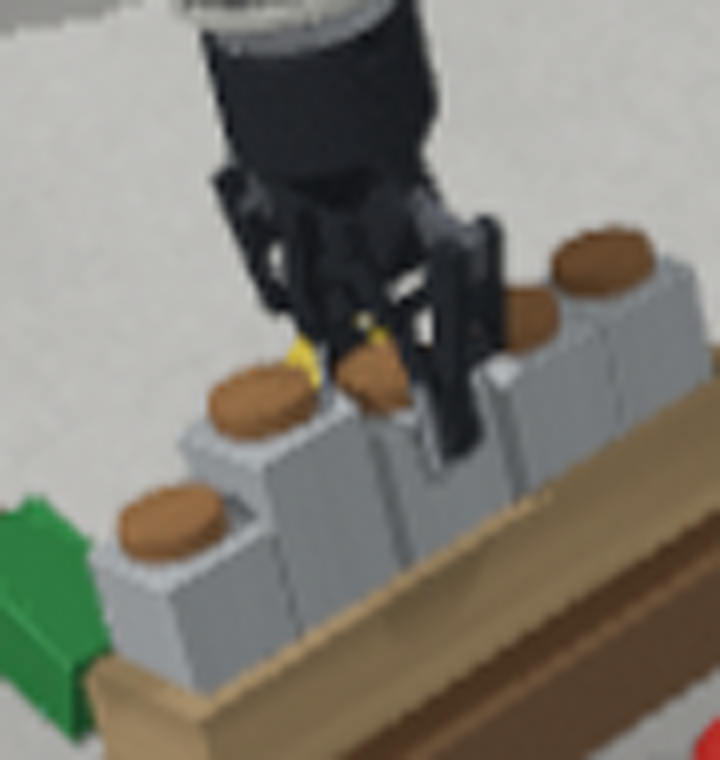

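Emit:
{"fn": "send_rows", "kwargs": {
  "moves": [44, 0, 0, 1, 0, 0, 0, 44, 0, 0, 2, 0, 0, 0, 44, 0, 0, 3, 0, 0, 0, 44, 0, 0, 3, 0, 0, 0]
}}

```text
time_s: 22.6
tcp_pos: [591.9, 69.7, 165.5]
tcp_rot: [2.739, -0.0, 1.604]
force: [0.1, 0.4, -2.8]
opening: 46.6
```

```bash
python3 - <<'E'
from g import *
print(loc(),status.state()['moment'])
E
```

```text
(array([-1. , -0.4, 71.5]), array([-0.06, -0.01,  0.1 ]), 46.61151356653623, array([-1. ,  0.4, -2.6]), 22.6) [0.03624059 0.3849953  0.00744152]
```

Emit:
{"fn": "send_rows", "kwargs": {
  "moves": [44, 0, 0, 0.7, 0, 0, 0, 44, 0, 0, 1.4, 0, 0, 0, 44, 0, 0, 1.4, 0, 0, 0]
}}

```text
time_s: 22.9
tcp_pos: [592.5, 69.7, 164.1]
tcp_rot: [2.739, -0.0, 1.604]
force: [-0.3, 0.3, -2.7]
opening: 46.7
```

```bash
python3 - <<'E'
from g import *
print(loc(),status.state()['moment'])
E
```

```text
(array([-1. , -0.4, 70. ]), array([-0.06, -0.01,  0.1 ]), 46.7486013922772, array([-1.3,  0.3, -2.4]), 22.9) [ 0.00771899  0.40098888 -0.02298333]
```

Emit:
{"fn": "send_rows", "kwargs": {
  "moves": [44, 0, 0, 0.5, 0, 0, 0, 44, 0, 0, 1, 0, 0, 0, 44, 0, 0, 1, 0, 0, 0]
}}

```text
time_s: 23.2
tcp_pos: [592.8, 69.7, 163.1]
tcp_rot: [2.739, -0.0, 1.604]
force: [0.1, 0.1, -2.9]
opening: 47.0
```

```bash
python3 - <<'E'
from g import *
print(loc(),status.state()['moment'])
E
```

```text
(array([-1.1, -0.4, 68.9]), array([-0.05, -0.01,  0.11]), 47.01208440807517, array([-1. ,  0.1, -2.7]), 23.2) [0.00069089 0.41145732 0.00536216]
```

Emit:
{"fn": "send_rows", "kwargs": {
  "moves": [44, 0, 0, 0.4, 0, 0, 0, 44, 0, 0, 0.8, 0, 0, 0, 44, 0, 0, 0.8, 0, 0, 0]
}}

```text
time_s: 23.5
tcp_pos: [593.1, 69.8, 162.8]
tcp_rot: [2.739, -0.0, 1.604]
force: [-5.4, -0.3, 3.5]
opening: 46.9
```

```bash
python3 - <<'E'
from g import *
print(loc(),status.state()['moment'])
E
```

```text
(array([-0.9, -0.4, 68.6]), array([-0.05, -0.02,  0.1 ]), 46.88046089957496, array([-3.6, -0.1,  5.3]), 23.5) [-0.13992377  1.12513624 -0.01119933]
```

Emit:
{"fn": "send_rows", "kwargs": {
  "moves": [46, 0, 0, 0, 0, 0, 0, 46, 0, -0.8, 0, 0, 0, 0, 46, 0, -1.6, 0, 0, 0, 0, 46, 0, -1.6, 0.3, 0, 0, 0, 46, 0, -1.6, 0.3, 0, 0, 0],
  "newtons": 20
}}

```text
time_s: 24.0
tcp_pos: [591.8, 69.7, 162.2]
tcp_rot: [2.739, -0.0, 1.604]
force: [-2.9, -0.8, 3.8]
opening: 47.2
```

```bash
python3 - <<'E'
from g import *
print(loc(),status.state()['moment'])
im=save('scene','s14',(235,105,325,200),8);im2=save('top','t14',(170,150,300,230),6)
E
```

```text
(array([-2.3, -0.4, 68.6]), array([-0.07, -0.02,  0.1 ]), 47.15536973812229, array([-1.2, -0.7,  4.6]), 24.0) [-0.03350353  0.65223189  0.00326436]
```

View pics/s14.png

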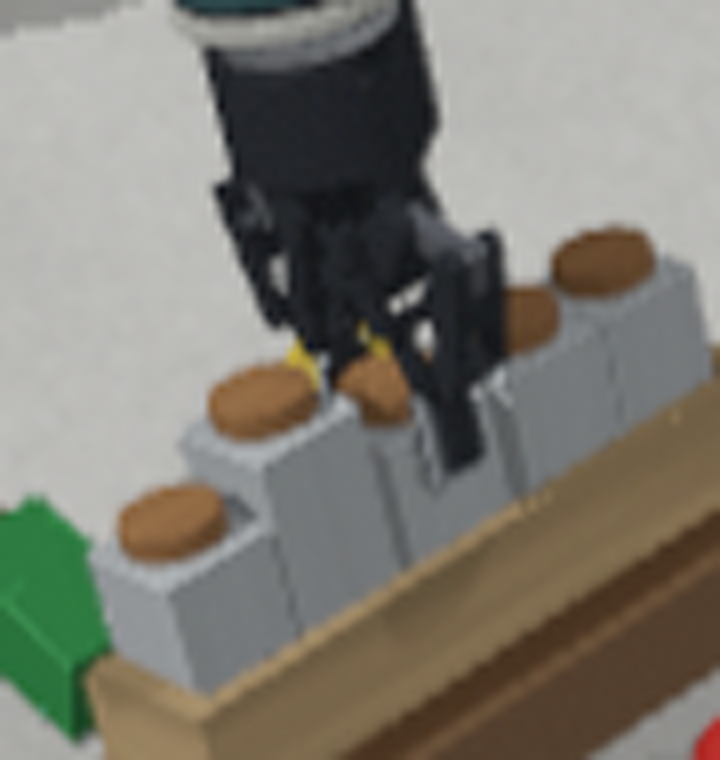

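Release, then retract along the tilted axis.

Emit:
{"fn": "send_rows", "kwargs": {
  "moves": [48, 0, 0, 0, 0, 0, 0, 50, 0, 0, 0, 0, 0, 0, 55, 0, 0, 0, 0, 0, 0, 65, 0, 0, 0, 0, 0, 0, 80, 0, 0, 0, 0, 0, 0, 85, 0, 0, 0, 0, 0, 0, 85, 0, 0, -10, 0, 0, 0, 85, 0, 0, -40, 0, 0, 0, 85, 0, 0, -80, 0, 0, 0, 85, 0, 0, -120, 0, 0, 0, 85, 0, 0, -150, 0, 0, 0, 85, 0, 0, -150, 0, 0, 0, 85, -50, -30, -170, 0, 0, 0, 85, -100, -80, -170, 0, 0, 0, 85, -150, -130, -170, 0, 0, 0, 85, -200, -160, -170, 0, 0, 0, 85, -200, -160, -170, 0, 0, 0, 85, -200, -160, -170, 0, 0, 0]
}}

```text
time_s: 25.9
tcp_pos: [382.8, -139.2, 255.0]
tcp_rot: [2.739, 0.0, 1.601]
force: [-1.0, 0.2, 0.4]
opening: 85.0
```

```bash
python3 - <<'E'
from g import *
print(loc())
im=save('scene','s15',(235,105,345,215),7);im2=save('top','t15',(170,150,300,230),6)
show(im,'s15f',None,1.5)
for n,i in(('scene',im),('top',im2)):
    for r in lids(i,n):
        if (n=='scene' and 250<r[1][0]<320 and r[1][1]<180) or (n=='top' and 180<r[1][0]<290 and 170<r[1][1]<210):
            tall=(n=='top' and abs(r[1][0]-256)<6) or (n=='scene' and abs(r[1][0]-268)<6)
            print(n,r[0],r[1],(RT.T@(onplane(n,r[1],P(q,(0,0,113 if tall else 89)),RT[:,2])-[q[0],q[1],100])).round(1))
E
```

```text
(array([-165. , -202. ,  238.4]), array([-0.07, -0.1 ,  0.22]), 85.03362252997552, array([-0.8,  0.3,  0.7]), 25.9)
scene 77 [309.6, 137.4] [ -6.5 106.2  89. ]
scene 79 [297.8, 144.5] [-6.6 58.5 89. ]
scene 81 [284.0, 152.9] [-6.2  3.9 89. ]
scene 92 [267.3, 154.8] [ -4.9 -53.6 113. ]
scene 94 [256.1, 170.0] [  -5.  -101.8   89. ]
top 171 [275.9, 187.5] [  -2.8 -103.5   89. ]
top 171 [233.9, 189.5] [-2.7 -0.5 89. ]
top 172 [191.7, 191.6] [ -2.9 103.5  89. ]
top 170 [211.0, 190.8] [-3.2 55.9 89. ]
top 178 [256.1, 190.9] [ -2.5 -55.3 113. ]
```

View pics/s15.png

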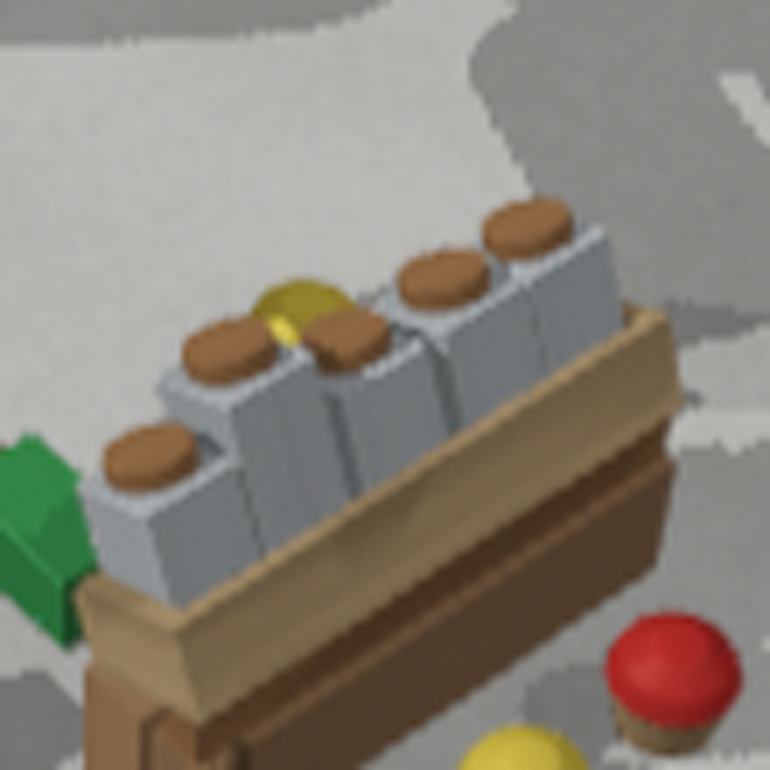

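View pics/t15.png

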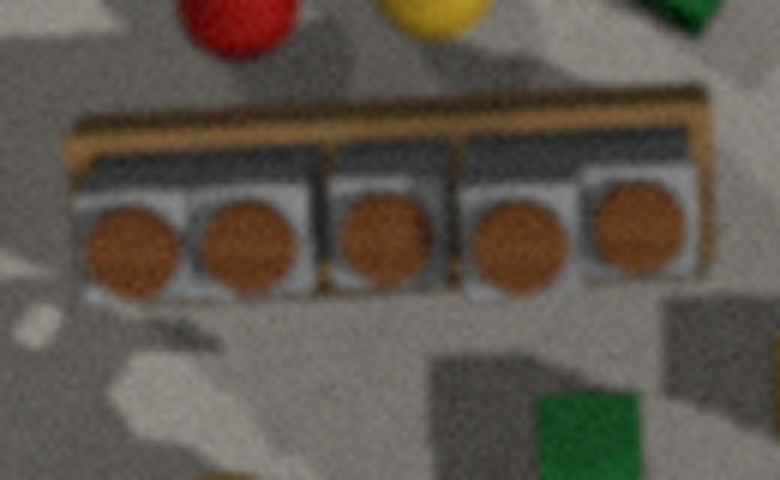

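View pics/s15f.png

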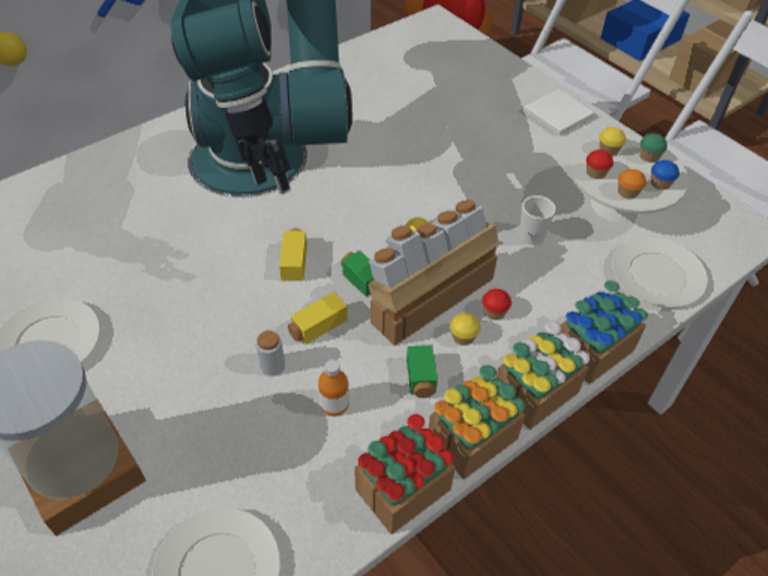

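```bash
python3 -c "
from plant import job
print(job.close_job())"
```

```text
the job is handed in; nothing more can be done
None
```

The spare tin now stands in the sloping trough directly to the left of the tall tin, and I handed the job in at about 26 s of the 67 s allowed.

**What I did**
- I slid the tall tin and the tin to its right over to the right end, and the two tins on the left over to the left end. That opened a gap of about 63 mm.
- I picked up the spare, tilted it to match the trough, and lowered it until it touched the floor of the trough. Contact came at the expected height, at about 5 N.
- I moved it 1.5 mm down the slope to line up with the others, then let go and backed the arm away.

**Last checks**
- The overhead view puts all five lids in one line, within 1 mm across the slope. Along the row they sit at 103.5, 55.9, −0.5 (spare), −55.3 (tall) and −103.5 mm, so the spare has about 7 mm free on each side.
- By eye, all five tins stand flat and parallel in both views. The round tin, cupcakes, bottle and cup look untouched.

**What failed or disagreed**
- My first slide of the left pair, at a 20 N grip, only tilted those two tins. They settled back flat after moving about 5 mm when I let go. I repeated it with a 70 N grip and less downward pressure, and they then slid upright.
- The scene camera reads about 2 to 4 mm differently from the overhead one, in the same way for all the tins. I treated that as calibration error.

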